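# Close the sample mill to its spring-loaded halfway position and hold it

## Robot

A 6-joint arm with a two-finger parallel gripper is mounted at the origin on a cart in front of the work surface, level with it; the furniture and walls round the work are solid. World frame = base frame: x ahead of the robot, y to its left, z up, the work surface at z = 0. Lengths are in mm, angles in rad, forces in N, time in s.
With the tool pointing down it reaches from about 250 to 775 mm from the base axis. Payload 4 kg.
Tool frame: the origin (TCP) lies at the very end of the fingers, on their centre line; the grasp point (between the pads) lies 19 mm behind it; z points along the fingers, x is the direction in which the jaws open and shut, and the axes are right-handed (so a half turn about z gives the same grasp; the last joint's range is limited). The gripper opens to 94 mm and grips with 3 to 60 N. Pads are 16 mm wide; open, the fingers measure 119 mm over their backs; the gripper's body (75 mm by 177 mm) begins 78 mm behind the grasp point.
Start: joints at [1.059, 0.087, 1.371, -0, 1.684, -0.103], TCP at [218.641, 504.694, 205.506] pointing down, gripper open.
Joint ranges: [-3.1, 3.1], [-0.76, 2.03], [0.27, 2.55], [-1.08, 4.22], [0.17, 2.65], [-2.57, 2.57]. Speed limits (rad/s): [2.79, 2.79, 3.14, 3.14, 3.14, 3.14].

## Interface

Orientations are given as a 3x3 rotation matrix whose columns are the frame's x, y, z axes.
In Python, from station import * gives the robot as it stands.
- The arm moves only by the tool jog_arm, never from a script. Its argument "commands" is a list that holds one entry, the list of rows, each a list of 7 numbers: the closure, from 0 (fully open) to 1 (shut), then the shift along the tool's x, y, z in mm, then the turn, a rotation vector about the tool's x, y, z in rad. In form: [[[claw, x, y, z, rx, ry, rz], ...]]. A call has 1 to 8 rows; each row shifts and turns the commanded pose from where the row before left it, along the tool's axes as they then stand; what a row does not reach is not made up. A row lasts 1/12 s, in which the tool goes at most 41.7 mm and 7.16 degrees, less where a joint would pass 70% of its speed; a pose out of reach is approached as far as the arm can. A call with a gripper value outside its range is refused whole. The fingers move at their own pace and stop on an object; "force" is the grip in N (left out, the last holds). Time passes only in rows, so rows that do not move let the fingers close. It gives the time, the measured TCP pose, the force and the opening at its end, in the units of the state.
- sense(): the state, without advancing time (a new reading comes with each control period).
- snapshot(name): name is "scene" or "top"; returns the picture (384x512x3 uint8, red, green, blue); there is no depth.
- camera_info(name): a dict with "fx", "fy", "cx", "cy" (pixels), "xyz" and "attitude" of the camera in the world. Camera axes: x right, y down, z forward; pixel columns grow to the right and rows downward; lengths in mm; the calibration is good to about 2 mm. A picture is of the moment at which its call begins. camera_info takes no time and is no camera call.
- hand_in(): hands the job in, once; it reports no verdict.
The state is a dict: "time": time; "joints": joint angles; "qvel": joint speeds; "joint_torque": joint torques, N m; "ee_pos": TCP position; "tool_rot": TCP orientation; "force": force on the tool from outside, world axes, zero at the start; "ft_torque": the same for the moment, N m; "grip_width": finger opening in mm.
Only numpy, scipy, OpenCV 4.12 (cv2) and the standard library are available. Lean on these libraries where they do the work, as an engineer would, in place of code of your own. Each camera call takes 0.05 s, during which the arm holds its last target. There are 200 camera calls.

## Task

Lift the cup off the sample mill by its arched handle and set it down upright on the bare worktop beside the mill. Then put the loose bayonet lid fully into the mill's mouth, lugs through the two slots, and turn it clockwise (seen from above) until its fin points at the single bar mark on the collar, halfway to the lock; do not let it click into the lock. The ring under the lid springs back, so finish while still gripping the lid and holding it steady at that mark, and leave the other tubs and the stamp alone.

Things in the scene. Friction and masses are not known exactly. Their poses are not given: they have to be found in the camera images.
- mill: Sample mill, fixed on the worktop: white round body (radius 70 mm at the foot, 60 mm above) with a grey collar, its flat top 110 mm up. Origin at the centre of the foot, z up. The round mouth (radius 32.5 mm, 30 mm deep) has two slots for lugs on the mill's +x and -x sides, each 17 mm wide, out to radius 41 mm. Mouth and slots are the same under a half turn.
- mill_mouth (a point): Centre of the mill's mouth, level with the collar top; axes as mill. Flat black marks on the collar round it, 52 mm out: a dot at the mill's +x (entry), a single bar 0.65 rad clockwise of it (halfway), a double bar 1.5 rad clockwise (locked).
- halfway_mark (a point): Middle of the single bar mark on the collar top, 52.5 mm from the axis, 0.65 rad clockwise (from above) of the mill's +x. Either end of the lid's fin may point at it.
- lid: Loose bayonet lid, about 0.14 kg, upright on the worktop: steel plug radius 30.8 mm, 16 mm tall, foot chamfered; grey flange radius 41.5 mm from 16 to 21 mm up; on it an upright fin 54 mm long (along x), 12 mm thick (y), top at 51 mm. Origin at the centre of the underside, z up. Fully in the mill, the flange rests on the collar and the origin is 94 mm above the mill's origin.
- lid_lug (a point): Outer end of one of the lid's two lugs, on its +x side, 38 mm from the axis, 3.5 mm above the underside (the other is on -x; both in line with the fin). Lugs are 10 mm wide, 7 mm tall. They enter with the lid's x along the mill's x, either way round, 3.5 mm clear each side; then the lid turns only clockwise, with 3 mm of up-down play under the collar's tabs.
- cup: Open steel cup, 0.26 kg, radius 41 to 43 mm, 65 mm tall, flat foot. Rigid arched handle: uprights at +y and -y and a level crossbar along y, 93 mm long, 12 mm wide (x), 9 mm thick, from 112.5 to 121.5 mm above the foot. Origin at the centre of the foot, z up. It starts standing on the mill's collar, over the mouth. A fixed clip folder, 14 mm thick, lies on the worktop beyond world x = 0.67.
- cup_handle (a point): Middle of the cup's crossbar, 117 mm above the cup's foot; axes as cup.
- drive_ring (a joint): Turn of the sprung ring under the collar's tabs, rad: 0 at rest (its notches under the slots), grows clockwise from above, end stop 1.55. The lugs pick it up after about 0.09 rad of play, so it reads about 0.09 less than the lid's turn. It springs back with about 0.05 Nm at 0 and 0.12 Nm at halfway.
- lock_pawl (a joint): Sprung lock pawl inside the collar, m: 0 at rest, pushed outward (by 2 to 3 mm) by a lug. It first touches at about 0.95 rad of lid turn; at about 1.45 rad it snaps behind the lug and the lid is locked.
- round_tub: Round lidded clear tub, 98 mm across, 61 mm tall, loose on the worktop; origin at the centre of its foot. Bystander, to be left alone.
- date_stamp: Wooden hand stamp, 24 mm across, 64 mm tall, standing upright, loose; origin at the centre of its foot. Bystander, to be left alone.
- square_tub: Square lidded clear tub, 105 x 118 mm, 54 mm tall, loose; origin at the centre of its foot. Bystander, to be left alone.

How it is judged:
By the outcome, as a careful person would: the job done as asked, in the order asked, and still so for the second after the job is handed in, while the arm keeps its last pose, push and grip.
It also fails if it takes over 61 s, if anything falls off the work surface, if the arm or the gripper's body presses on something with over 40 N, if the wrist force passes 120 N, or if a joint passes its speed limit or range.

## Working session

There is one attempt and no reset: what is moved stays moved. The work goes in short steps, Python scripts to look and compute and a tool call to move; the robot and the scene stay as the last step left them, time stands still between calls to the robot, and variables do not carry over. Pictures are saved under pics/ and viewed, about 8 in all and at most 12, crops included, and the job is handed in when it is done.

Besides the shell and the picture viewer there is one more tool, called after "Request:" by a JSON object that holds its "op" and its "data", one argument or row to a line. jog_arm: Moves the arm, as the interface text tells. Its arguments: {"type":"object","properties":{"commands":{"type":"array"},"force":{"type":"number"}},"required":["commands"]}

```bash
mkdir -p pics; ls; python3 - <<'E'
from station import *
import cv2
for n in ("scene","top"):
    c=camera_info(n); print(n,c)
    im=snapshot(n); cv2.imwrite(f"pics/{n}0.png",cv2.resize(im[:,:,::-1],(800,600),interpolation=cv2.INTER_CUBIC))
    cv2.imwrite(f"pics/raw_{n}0.png",im[:,:,::-1])
print(sense())
E
```

```text
pics
scene {'fx': 486.48944862890266, 'fy': 486.48944862890266, 'cx': 253.88586527409404, 'cy': 197.1154124249399, 'xyz': array([-310.86319995, -614.30704842,  781.23894428]), 'attitude': array([[ 0.56778842, -0.4207718 ,  0.70750788],
       [-0.8228795 , -0.26711612,  0.501516  ],
       [-0.02203704, -0.86694871, -0.49790993]])}
top {'fx': 404.7914140560062, 'fy': 404.7914140560062, 'cx': 255.8652775466295, 'cy': 194.79277239643082, 'xyz': array([ 446.38505914,   13.95366203, 1207.99038661]), 'attitude': array([[ 0.0104121 , -0.99077202,  0.13513843],
       [-0.99975564, -0.00767916,  0.02072881],
       [-0.01949978, -0.13532124, -0.99060987]])}
{'time': 0.1, 'joints': array([ 1.05890423e+00,  8.78800541e-02,  1.37210985e+00,  7.95203766e-06,
        1.68359542e+00, -1.03125718e-01]), 'qvel': array([ 0.00232643,  0.00078826, -0.00492723,  0.00070558,  0.00021766,
        0.00120455]), 'joint_torque': array([ 2.98081912e-03, -3.41249263e+01, -3.03302872e+01,  7.20535289e-02,
        3.03647888e-02, -1.17921563e-04]), 'ee_pos': array([218.38209925, 504.24363198, 204.4183791 ]), 'tool_rot': array([[ 3.97475856e-01,  9.17612106e-01, -9.82953491e-04],
       [ 9.17610494e-01, -3.97477014e-01, -1.73337750e-03],
       [-1.98126959e-03, -2.12992735e-04, -9.99998015e-01]]), 'force': array([-0.76094792,  0.44909272, -0.95747324]), 'ft_torque': array([-0.01623907,  0.01888444,  0.00044016]), 'grip_width': 94.10883600268599}
```

View pics/scene0.png

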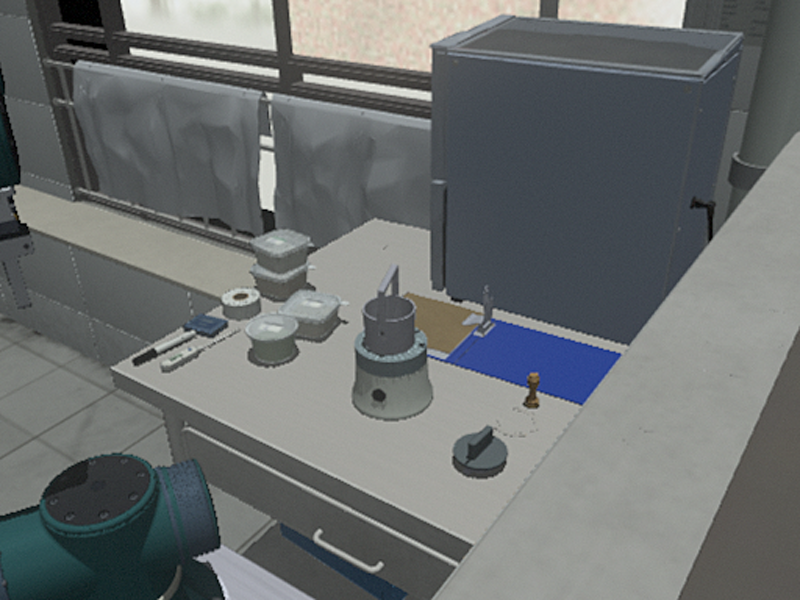

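View pics/top0.png

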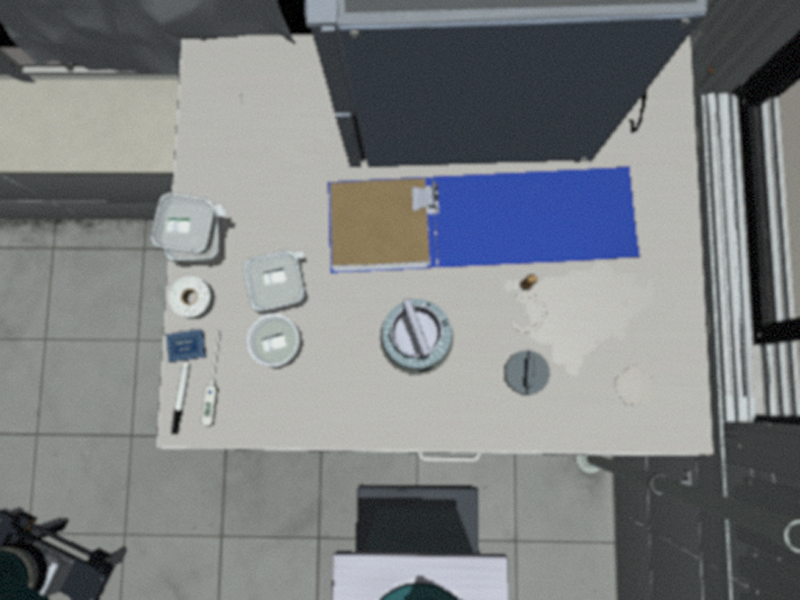

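```bash
python3 - <<'E'
import cv2,numpy as np
t=cv2.imread("pics/raw_top0.png");s=cv2.imread("pics/raw_scene0.png")
def crop(im,x,y,w,h,k=6):
    c=cv2.resize(im[y:y+h,x:x+w],None,fx=k,fy=k,interpolation=cv2.INTER_CUBIC)
    for i in range(0,w,10): cv2.line(c,(i*k,0),(i*k,5),(0,0,255),1); cv2.putText(c,str(x+i),(i*k,16),0,.35,(0,0,255),1)
    for i in range(10,h,10): cv2.line(c,(0,i*k),(5,i*k),(0,0,255),1); cv2.putText(c,str(y+i),(6,i*k+4),0,.35,(0,0,255),1)
    return c
a=crop(t,235,180,66,50,6);b=crop(t,310,215,66,50,6)
cv2.imwrite("pics/c_top.png",np.hstack([crop(t,238,185,56,56,7),crop(t,312,213,56,56,7)]))
cv2.imwrite("pics/c_scene.png",np.hstack([crop(s,218,165,64,104,5.5) if 0 else crop(s,218,165,66,100,6),crop(s,280,200,66,100,6)]))
E
```

```text
(no output)
```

View pics/c_top.png

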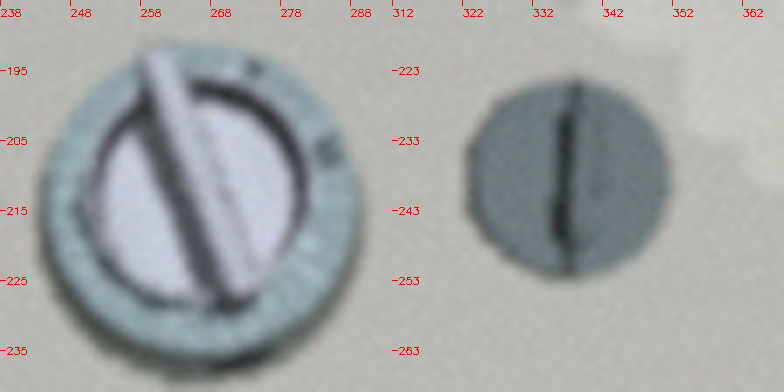

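View pics/c_scene.png

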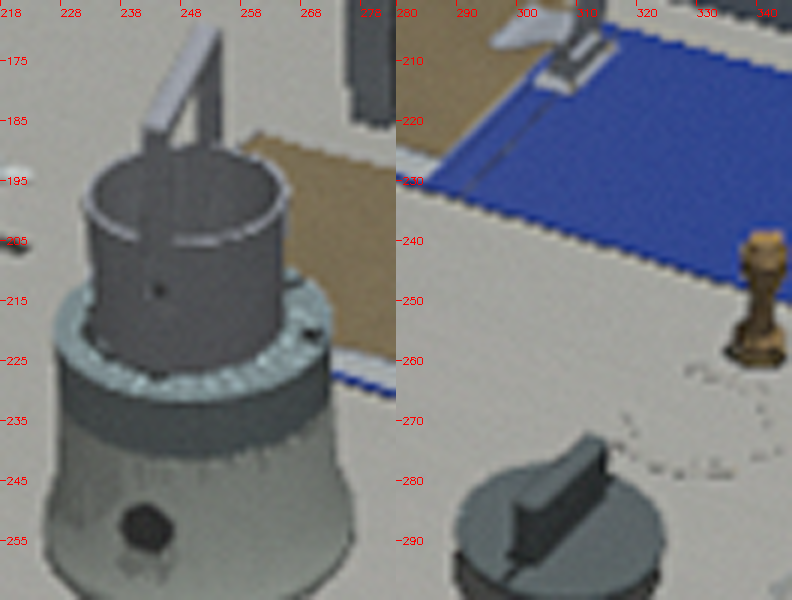

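Top view: handle ends at raw px (260,192) and (273,226), bar mark (274,195), double bar (285,206), and lid centre (337,238). Scene view: handle ends at (243.5,186) and (253,170), bar (267,212), double bar (270,220.5), and lid centre (307,288).

```bash
cat > h.py <<'E'
import numpy as np, cv2
from station import *
def ray(n,p):
    c=camera_info(n); d=c["attitude"]@np.array([(p[0]-c["cx"])/c["fx"],(p[1]-c["cy"])/c["fy"],1]); return c["xyz"],d/np.linalg.norm(d)
def atz(n,p,z):
    o,d=ray(n,p); return o+d*(z-o[2])/d[2]
def tri(a,b):
    o1,d1=ray("top",a);o2,d2=ray("scene",b)
    s=np.linalg.lstsq(np.c_[d1,-d2],o2-o1,rcond=None)[0]
    p,q=o1+d1*s[0],o2+d2*s[1]; return (p+q)/2,np.linalg.norm(p-q)
def proj(n,P):
    c=camera_info(n); v=(np.asarray(P)-c["xyz"])@c["attitude"]; return v[...,:2]/v[...,2:]*c["fx"]+[c["cx"],c["cy"]]
E
python3 - <<'E'
from h import *
np.set_printoptions(precision=1,suppress=True)
T=lambda x,y:(238+x/7-.4,185+y/7-.4)
L=lambda x,y:(312+(x-392)/7-.4,213+y/7-.4)
S=lambda x,y:(218+x/6-.4,165+y/6-.4)
M=lambda x,y:(280+(x-396)/6-.4,200+y/6-.4)
for nm,a,b,z in [("bar",T(253,67),S(293,284),110),("dbl",T(328,150),S(312,333),110),("collar c",T(201,197),S(192,330),110),
  ("hA",T(157,50),S(210,32),231),("hB",T(245,285),S(153,125),231),("lid c",L(568,178),M(559,530),21)]:
    print(nm,*tri(a,b),atz("top",a,z),atz("scene",b,z))
for p in [(576,88),(570,272)]: print("seam",atz("top",L(*p),21))
for p in [(567,112),(558,240)]: print("dark",atz("top",L(*p),21), atz("top",L(*p),51))
for p in [(593,437),(607,450),(515,495),(528,508)]: print("fin top",atz("scene",M(*p),51))
E
```

```text
bar [597.6 -11.  109.7] 2.3838413341146683 [598.3 -12.  110. ] [596.3 -10.5 110. ]
dbl [565.5 -40.9 111.7] 0.7852958817462186 [565.9 -41.3 110. ] [567.4 -39.2 110. ]
collar c [547.1   8.5 106.1] 1.238159968548217 [547.1   8.  110. ] [541.7   5.3 110. ]
hA [587.7  24.4 227.7] 0.1168134047151633 [587.2  24.3 231. ] [582.3  20.7 231. ]
hB [505.3  -6.1 229.8] 1.5512513761457456 [505.8  -6.7 231. ] [503.1  -6.8 231. ]
lid c [ 483.3 -197.8   19.8] 0.023866709212005514 [ 483.3 -197.6   21. ] [ 482.1 -198.4   21. ]
seam [ 520.7 -201.6   21. ]
seam [ 444.7 -197.8   21. ]
dark [ 510.7 -197.7   21. ] [ 509.  -192.3   51. ]
dark [ 457.7 -193.1   21. ] [ 457.5 -187.8   51. ]
fin top [ 506.7 -198.9   51. ]
fin top [ 502.6 -207.3   51. ]
fin top [ 459.4 -190.8   51. ]
fin top [ 455.5 -198.7   51. ]
```

```bash
cat >> h.py <<'E'
from scipy.spatial.transform import Rotation as Ro
def down(yaw): c,s=np.cos(yaw),np.sin(yaw); return np.array([[c,s,0],[s,-c,0],[0,0,-1.]])
def plan(pos,yaw,n,claw):
    s=sense(); p=s["ee_pos"].copy(); R=s["tool_rot"].copy(); rv=Ro.from_matrix(R.T@down(yaw)).as_rotvec()
    d=(np.array(pos)-p)/n; rows=[]
    for i in range(n):
        rows.append([claw]+list(np.round(R.T@d,1))+list(np.round(rv/n,3))); R=R@Ro.from_rotvec(rv/n).as_matrix()
    for i in range(0,n,8): print("[["+",".join("[%g,%g,%g,%g,%g,%g,%g]"%tuple(r) for r in rows[i:i+8])+"]]")
def st():
    s=sense(); R=s["tool_rot"]; print("t %.2f"%s["time"],"pos",np.round(s["ee_pos"],1),"yaw %.3f"%np.arctan2(R[1,0],R[0,0]),"tilt",np.round(R[:2,2],4),"F",np.round(s["force"],1),"M",np.round(s["ft_torque"],2),"w %.1f"%s["grip_width"],"j6 %.2f"%s["joints"][5])
E
python3 - <<'E'
from h import *
np.set_printoptions(precision=0,suppress=True)
V=lambda x,y:(x*.64,y*.64)
print("tub",atz("top",V(273,342),61),"sq",atz("top",V(275,282),54),"stamp",atz("top",V(530,280),64),"edge",atz("top",V(300,449),0),atz("scene",(270,332),0))
plan((546.5,9,275),-1.217,24,0)
E
```

```text
tub [532. 268.  61.] sq [644. 270.  54.] stamp [ 649. -200.   64.] edge [336. 224.   0.] [ 334. -191.    0.]
[[[0,-13.5,20.7,-2.9,0,0,0.099],[0,-11.4,22,-2.9,0,0,0.099],[0,-9.2,23,-2.9,0,0,0.099],[0,-6.8,23.8,-2.9,0,0,0.099],[0,-4.4,24.4,-2.9,0,0,0.099],[0,-2,24.7,-2.9,0,0,0.099],[0,0.4,24.8,-2.9,0,0,0.099],[0,2.9,24.6,-2.9,0,0,0.099]]]
[[[0,5.3,24.2,-2.9,0,0,0.099],[0,7.7,23.5,-2.9,0,0,0.099],[0,10,22.7,-2.9,0,0,0.099],[0,12.2,21.6,-2.9,0,0,0.099],[0,14.2,20.3,-2.9,0,0,0.099],[0,16.2,18.7,-2.9,0,0,0.099],[0,17.9,17.1,-2.9,0,0,0.099],[0,19.5,15.2,-2.9,0,0,0.099]]]
[[[0,20.9,13.2,-2.9,0,0,0.099],[0,22.2,11,-2.9,0,0,0.099],[0,23.1,8.8,-2.9,0,0,0.099],[0,23.9,6.5,-2.9,0,0,0.099],[0,24.4,4.1,-2.9,0,0,0.099],[0,24.7,1.6,-2.9,0,0,0.099],[0,24.7,-0.8,-2.9,0,0,0.099],[0,24.5,-3.3,-2.9,0,0,0.099]]]
```

Request:
{"op": "jog_arm", "data": {
  "commands": [
    [[0,-13.5,20.7,-2.9,0,0,0.099],[0,-11.4,22,-2.9,0,0,0.099],[0,-9.2,23,-2.9,0,0,0.099],[0,-6.8,23.8,-2.9,0,0,0.099],[0,-4.4,24.4,-2.9,0,0,0.099],[0,-2,24.7,-2.9,0,0,0.099],[0,0.4,24.8,-2.9,0,0,0.099],[0,2.9,24.6,-2.9,0,0,0.099]]
  ]
}}

```text
time: 0.77
ee_pos: [328.4, 338.3, 228.3]
tool_rot: [[0.934, 0.357, -0.001], [0.357, -0.934, -0.001], [-0.001, 0.0, -1.0]]
force: [-0.0, 0.2, -0.6]
grip_width: 93.9
```

Request:
{"op": "jog_arm", "data": {
  "commands": [
    [[0,5.3,24.2,-2.9,0,0,0.099],[0,7.7,23.5,-2.9,0,0,0.099],[0,10,22.7,-2.9,0,0,0.099],[0,12.2,21.6,-2.9,0,0,0.099],[0,14.2,20.3,-2.9,0,0,0.099],[0,16.2,18.7,-2.9,0,0,0.099],[0,17.9,17.1,-2.9,0,0,0.099],[0,19.5,15.2,-2.9,0,0,0.099]]
  ]
}}

```text
time: 1.43
ee_pos: [438.0, 173.3, 251.5]
tool_rot: [[0.91, -0.414, -0.001], [-0.414, -0.91, -0.0], [-0.001, 0.0, -1.0]]
force: [0.9, 0.5, 0.3]
grip_width: 94.0
```

Request:
{"op": "jog_arm", "data": {
  "commands": [
    [[0,20.9,13.2,-2.9,0,0,0.099],[0,22.2,11,-2.9,0,0,0.099],[0,23.1,8.8,-2.9,0,0,0.099],[0,23.9,6.5,-2.9,0,0,0.099],[0,24.4,4.1,-2.9,0,0,0.099],[0,24.7,1.6,-2.9,0,0,0.099],[0,24.7,-0.8,-2.9,0,0,0.099],[0,24.5,-3.3,-2.9,0,0,0.099]]
  ]
}}

```text
time: 2.1
ee_pos: [547.8, 8.7, 274.5]
tool_rot: [[0.345, -0.939, -0.001], [-0.939, -0.345, 0.0], [-0.001, 0.001, -1.0]]
force: [0.5, -0.3, 0.3]
grip_width: 94.0
```

```bash
python3 - <<'E'
from h import *
st(); plan((546.5,9,208),-1.217,7,0)
E
```

```text
t 2.10 pos [547.8   8.7 274.5] yaw -1.219 tilt [-0.0012  0.0003] F [ 0.5 -0.3  0.3] M [-0.05  0.12  0.01] w 94.0 j6 1.13
[[[0,-0.1,0.1,9.5,0,0,-0],[0,-0.1,0.1,9.5,0,0,-0],[0,-0.1,0.1,9.5,0,0,-0],[0,-0.1,0.1,9.5,0,0,-0],[0,-0.1,0.2,9.5,0,0,-0],[0,-0.1,0.2,9.5,0,0,-0],[0,-0.1,0.2,9.5,0,0,-0]]]
```

Request:
{"op": "jog_arm", "data": {
  "commands": [
    [[0,0,0.2,9.5,0,0,0],[0,0,0.2,9.5,0,0,0],[0,0,0.2,9.5,0,0,0],[0,0,0.2,9.5,0,0,0],[0,0,0.2,9.5,0,0,0],[0,0,0,9.5,0,0,0],[0,0,0,9,0,0,0],[0,0,0,0,0,0,0]]
  ]
}}

```text
time: 2.77
ee_pos: [545.1, 10.0, 206.3]
tool_rot: [[0.35, -0.937, -0.004], [-0.937, -0.35, 0.0], [-0.002, 0.004, -1.0]]
force: [-0.2, 0.1, -0.2]
grip_width: 94.0
```

Request:
{"op": "jog_arm", "data": {
  "commands": [
    [[1,0,0,0,0,0,0],[1,0,0,0,0,0,0],[1,0,0,0,0,0,0],[1,0,0,0,0,0,0],[1,0,0,0,0,0,0],[1,0,0,0,0,0,0],[1,0,0,0,0,0,0],[1,0,0,0,0,0,0]]
  ],
  "force": 40
}}

```text
time: 3.43
ee_pos: [546.6, 9.4, 209.2]
tool_rot: [[0.349, -0.937, 0.0], [-0.937, -0.349, 0.0], [0.0, -0.0, -1.0]]
force: [-0.6, 1.1, -0.5]
grip_width: 44.0
```

```bash
python3 - <<'E'
from h import *
st()
for n,(x,y) in (("scene",(195,130)),("top",(190,130))):
    im=snapshot(n)[:,:,::-1]; cv2.imwrite(f"pics/raw_{n}1.png",im); 
    globals()[n]=cv2.resize(im[y:y+110,x:x+100],None,fx=4,fy=4,interpolation=cv2.INTER_CUBIC)
cv2.imwrite("pics/grip1.png",np.hstack([scene,top]))
plan((546.5,9,260),-1.217,5,1)
E
```

```text
t 3.43 pos [546.6   9.4 209.2] yaw -1.214 tilt [0.0002 0.0001] F [-0.6  1.1 -0.5] M [-0.09  0.13  0.02] w 44.0 j6 1.13
[[[1,0.1,0,-10.2,-0,0,0.001],[1,0.1,0,-10.2,-0,0,0.001],[1,0.1,0,-10.2,-0,0,0.001],[1,0.1,0,-10.2,-0,0,0.001],[1,0.1,0,-10.2,-0,0,0.001]]]
```

View pics/grip1.png

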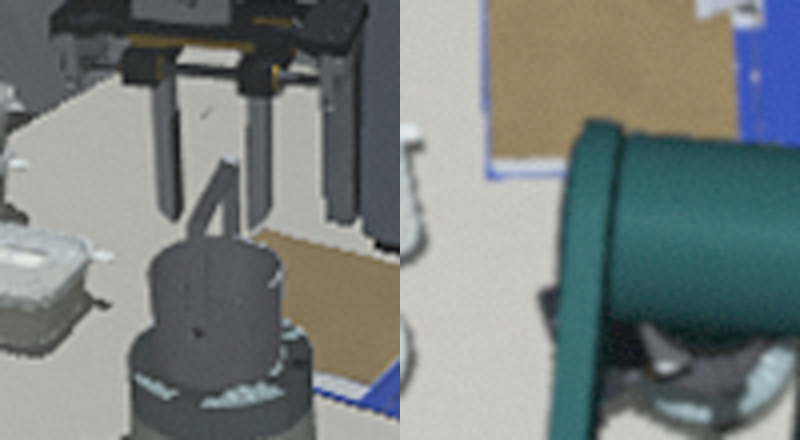

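The crop shows the fingers straddling the bar (tips at crop px (170,215) and (258,225)) and still closing.

Request:
{"op": "jog_arm", "data": {
  "commands": [
    [[1,0,0,0,0,0,0],[1,0,0,0,0,0,0],[1,0,0,0,0,0,0],[1,0,0,0,0,0,0],[1,0,0,0,0,0,0],[1,0,0,0,0,0,0],[1,0,0,0,0,0,0],[1,0,0,0,0,0,0]]
  ]
}}

```text
time: 4.2
ee_pos: [546.6, 9.6, 209.0]
tool_rot: [[0.349, -0.937, 0.0], [-0.937, -0.349, 0.0], [-0.0, -0.0, -1.0]]
force: [0.8, 1.5, -0.0]
grip_width: 11.3
```

Request:
{"op": "jog_arm", "data": {
  "commands": [
    [[1,0,0,-2,0,0,0],[1,0,0,-4,0,0,0],[1,0,0,-6,0,0,0],[1,0,0,-8,0,0,0],[1,0,0,-10,0,0,0],[1,0,0,-10,0,0,0],[1,0,0,-10,0,0,0],[1,0,0,0,0,0,0]]
  ]
}}

```text
time: 4.87
ee_pos: [547.8, 9.3, 262.9]
tool_rot: [[0.349, -0.937, 0.006], [-0.937, -0.349, -0.001], [0.003, -0.006, -1.0]]
force: [0.3, -0.8, -2.5]
grip_width: 11.4
```

```bash
python3 - <<'E'
from h import *
st()
plan((440,140,260),-1.217,16,1)
E
```

```text
t 4.87 pos [547.8   9.3 262.9] yaw -1.214 tilt [ 0.0061 -0.0005] F [ 0.3 -0.8 -2.5] M [ 0.01  0.07 -0.02] w 11.4 j6 1.13
[[[1,-10,3.5,0.1,-0,-0,0],[1,-10,3.5,0.1,-0,-0,0],[1,-10,3.5,0.1,-0,-0,0],[1,-10,3.5,0.1,-0,-0,0],[1,-10,3.5,0.1,-0,-0,0],[1,-10,3.5,0.1,-0,-0,0],[1,-10,3.5,0.2,-0,-0,0],[1,-10,3.5,0.2,-0,-0,0]]]
[[[1,-10,3.5,0.2,-0,-0,0],[1,-10,3.5,0.2,-0,-0,0],[1,-10,3.5,0.2,-0,-0,0],[1,-10,3.5,0.2,-0,-0,0],[1,-10,3.5,0.2,-0,-0,0],[1,-10,3.5,0.2,-0,-0,0],[1,-10,3.5,0.2,-0,-0,0],[1,-10,3.5,0.2,-0,-0,0]]]
```

Request:
{"op": "jog_arm", "data": {
  "commands": [
    [[1,-5,1.5,0,0,0,0],[1,-9,3,0,0,0,0],[1,-11,4,0,0,0,0],[1,-11,4,0,0,0,0],[1,-11,4,0,0,0,0],[1,-11,4,0,0,0,0],[1,-11,4,0,0,0,0],[1,-11,4,0,0,0,0]]
  ]
}}

```text
time: 5.53
ee_pos: [490.8, 75.6, 259.1]
tool_rot: [[0.35, -0.937, 0.0], [-0.937, -0.35, 0.0], [-0.0, -0.0, -1.0]]
force: [-0.4, 0.6, -3.5]
grip_width: 11.5
```

Request:
{"op": "jog_arm", "data": {
  "commands": [
    [[1,-11,4,0,0,0,0],[1,-11,4,0,0,0,0],[1,-11,4,0,0,0,0],[1,-11,4,0,0,0,0],[1,-11,4,5,0,0,0],[1,-11,4,8,0,0,0],[1,-9,3,10,0,0,0],[1,-5,1,14,0,0,0]]
  ]
}}

```text
time: 6.2
ee_pos: [437.1, 141.0, 222.5]
tool_rot: [[0.35, -0.937, 0.002], [-0.937, -0.35, 0.001], [-0.0, -0.002, -1.0]]
force: [1.0, -0.6, -2.6]
grip_width: 11.6
```

Request:
{"op": "jog_arm", "data": {
  "commands": [
    [[1,0,0,18,0,0,0],[1,0,0,20,0,0,0],[1,0,0,20,0,0,0],[1,0,0,18,0,0,0],[1,0,0,16,0,0,0],[1,0,0,12,0,0,0],[1,0,0,8,0,0,0],[1,0,0,0,0,0,0]]
  ]
}}

```text
time: 6.87
ee_pos: [436.2, 139.6, 108.0]
tool_rot: [[0.349, -0.937, -0.004], [-0.937, -0.349, -0.001], [-0.001, 0.004, -1.0]]
force: [-0.1, 1.1, -3.2]
grip_width: 11.1
```

```bash
python3 - <<'E'
from h import *
st()
E
```

```text
t 6.87 pos [436.2 139.6 108. ] yaw -1.214 tilt [-0.0038 -0.0007] F [-0.1  1.1 -3.2] M [-0.03  0.24  0.01] w 11.1 j6 1.40
```

Lower slowly to contact (expected at z≈99).

Request:
{"op": "jog_arm", "data": {
  "commands": [
    [[1,0,0,1.5,0,0,0],[1,0,0,1.5,0,0,0],[1,0,0,1.5,0,0,0],[1,0,0,1.5,0,0,0],[1,0,0,1,0,0,0],[1,0,0,1,0,0,0],[1,0,0,0.5,0,0,0],[1,0,0,0,0,0,0]]
  ]
}}

```text
time: 7.53
ee_pos: [437.7, 139.6, 101.5]
tool_rot: [[0.349, -0.937, -0.0], [-0.937, -0.349, 0.0], [-0.0, 0.0, -1.0]]
force: [0.3, 0.3, -3.6]
grip_width: 11.9
```

```bash
python3 - <<'E'
from h import *
st()
E
```

```text
t 7.53 pos [437.7 139.6 101.5] yaw -1.214 tilt [-0.0001  0.    ] F [ 0.3  0.3 -3.6] M [-0.04  0.14  0.04] w 11.9 j6 1.40
```

Request:
{"op": "jog_arm", "data": {
  "commands": [
    [[1,0,0,0.6,0,0,0],[1,0,0,0.6,0,0,0],[1,0,0,0.6,0,0,0],[1,0,0,0.6,0,0,0],[1,0,0,0.4,0,0,0],[1,0,0,0,0,0,0]]
  ]
}}

```text
time: 8.03
ee_pos: [437.8, 139.7, 99.0]
tool_rot: [[0.349, -0.937, 0.0], [-0.937, -0.349, 0.0], [-0.0, -0.0, -1.0]]
force: [-0.8, -0.9, -1.5]
grip_width: 11.5
```

Request:
{"op": "jog_arm", "data": {
  "commands": [
    [[1,0,0,0.5,0,0,0],[1,0,0,0.4,0,0,0],[1,0,0,0,0,0,0],[0.5,0,0,0,0,0,0],[0.5,0,0,0,0,0,0],[0.5,0,0,0,0,0,0],[0.5,0,0,0,0,0,0],[0.5,0,0,0,0,0,0]]
  ]
}}

```text
time: 8.7
ee_pos: [437.7, 139.5, 97.6]
tool_rot: [[0.349, -0.937, -0.0], [-0.937, -0.349, -0.0], [0.0, 0.0, -1.0]]
force: [0.9, -0.1, 0.3]
grip_width: 41.2
```

Request:
{"op": "jog_arm", "data": {
  "commands": [
    [[0.5,0,0,-2,0,0,0],[0.5,0,0,-6,0,0,0],[0.5,0,0,-10,0,0,0],[0.5,0,0,-16,0,0,0],[0.5,0,0,-20,0,0,0],[0.5,0,0,-25,0,0,0],[0.5,0,0,-25,0,0,0],[0.5,0,0,-20,0,0,0]]
  ]
}}

```text
time: 9.37
ee_pos: [438.3, 139.7, 225.2]
tool_rot: [[0.349, -0.937, 0.003], [-0.937, -0.349, 0.001], [0.001, -0.004, -1.0]]
force: [1.0, 0.0, 0.0]
grip_width: 47.1
```

```bash
python3 - <<'E'
from h import *
st()
plan((480,-198,200),-1.65,16,.5)
E
```

```text
t 9.37 pos [438.3 139.7 225.2] yaw -1.214 tilt [0.0035 0.0007] F [1. 0. 0.] M [-0.03  0.1  -0.05] w 47.1 j6 1.40
[[[0.5,20.7,4.9,1.6,-0,0,0.027],[0.5,20.8,4.4,1.6,-0,0,0.027],[0.5,20.9,3.8,1.6,-0,0,0.027],[0.5,21,3.2,1.6,-0,0,0.027],[0.5,21.1,2.7,1.6,-0,0,0.027],[0.5,21.2,2.1,1.6,-0,0,0.027],[0.5,21.2,1.5,1.6,-0,0,0.027],[0.5,21.2,0.9,1.6,-0,0,0.027]]]
[[[0.5,21.3,0.3,1.6,-0,0,0.027],[0.5,21.3,-0.2,1.6,-0,0,0.027],[0.5,21.3,-0.8,1.6,-0,0,0.027],[0.5,21.2,-1.4,1.6,-0,0,0.027],[0.5,21.2,-2,1.6,-0,0,0.027],[0.5,21.1,-2.6,1.6,-0,0,0.027],[0.5,21,-3.1,1.6,-0,0,0.027],[0.5,20.9,-3.7,1.6,-0,0,0.027]]]
```

Request:
{"op": "jog_arm", "data": {
  "commands": [
    [[0.5,20.7,4.9,1.6,0,0,0.027],[0.5,20.8,4.4,1.6,0,0,0.027],[0.5,20.9,3.8,1.6,0,0,0.027],[0.5,21,3.2,1.6,0,0,0.027],[0.5,21.1,2.7,1.6,0,0,0.027],[0.5,21.2,2.1,1.6,0,0,0.027],[0.5,21.2,1.5,1.6,0,0,0.027],[0.5,21.2,0.9,1.6,0,0,0.027]]
  ]
}}

```text
time: 10.03
ee_pos: [458.9, -30.3, 210.4]
tool_rot: [[0.139, -0.99, 0.002], [-0.99, -0.139, -0.0], [0.001, -0.002, -1.0]]
force: [0.3, 0.2, -0.6]
grip_width: 47.0
```

Request:
{"op": "jog_arm", "data": {
  "commands": [
    [[0.5,21.3,0.3,1.6,0,0,0.027],[0.5,21.3,-0.2,1.6,0,0,0.027],[0.5,21.3,-0.8,1.6,0,0,0.027],[0.5,21.2,-1.4,1.6,0,0,0.027],[0.5,21.2,-2,1.6,0,0,0.027],[0.5,21.1,-2.6,1.6,0,0,0.027],[0.5,21,-3.1,1.6,0,0,0.027],[0.5,20.9,-3.7,1.6,0,0,0.027]]
  ]
}}

```text
time: 10.7
ee_pos: [480.3, -199.2, 197.5]
tool_rot: [[-0.077, -0.997, 0.002], [-0.997, 0.077, -0.001], [0.001, -0.002, -1.0]]
force: [0.4, 0.3, 0.1]
grip_width: 46.8
```

```bash
python3 - <<'E'
from h import *
st()
def crop(im,x,y,w,h,k):
    c=cv2.resize(im[y:y+h,x:x+w],None,fx=k,fy=k,interpolation=cv2.INTER_CUBIC)
    for i in range(0,w,10): cv2.putText(c,str(x+i),(i*k,12),0,.35,(0,0,255),1); cv2.line(c,(i*k,0),(i*k,4),(0,0,255),1)
    for i in range(10,h,10): cv2.putText(c,str(y+i),(6,i*k+4),0,.35,(0,0,255),1); cv2.line(c,(0,i*k),(5,i*k),(0,0,255),1)
    return c
t=snapshot("top")[:,:,::-1];s=snapshot("scene")[:,:,::-1]
cv2.imwrite("pics/raw_top2.png",t);cv2.imwrite("pics/raw_scene2.png",s)
b=crop(s,218,180,56,74,7)
a=crop(t,238,185,56,74,7)
cv2.imwrite("pics/mill2.png",np.hstack([a,b]))
cv2.imwrite("pics/full2.png",np.hstack([t[90:330,130:400],s[130:370,100:370]]).repeat(1,0))
plan((483,-198,120),-1.65,8,.5)
E
```

```text
t 10.70 pos [ 480.3 -199.2  197.5] yaw -1.647 tilt [ 0.0015 -0.0007] F [0.4 0.3 0.1] M [-0.01  0.18 -0.02] w 46.8 j6 1.15
[[[0.5,-0.4,-0.3,9.6,-0,-0,0],[0.5,-0.4,-0.3,9.6,-0,-0,0],[0.5,-0.4,-0.3,9.6,-0,-0,0],[0.5,-0.4,-0.3,9.6,-0,-0,0],[0.5,-0.4,-0.3,9.6,-0,-0,0],[0.5,-0.4,-0.3,9.6,-0,-0,0],[0.5,-0.3,-0.3,9.6,-0,-0,0],[0.5,-0.3,-0.3,9.6,-0,-0,0]]]
```

View pics/mill2.png

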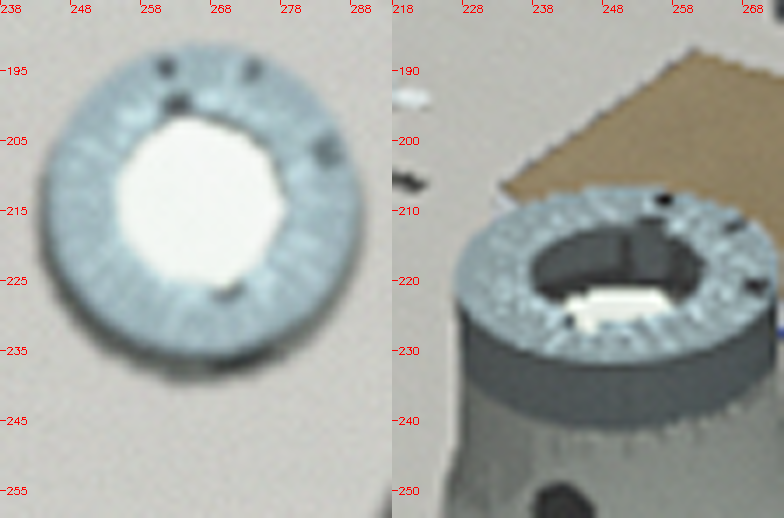

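View pics/full2.png

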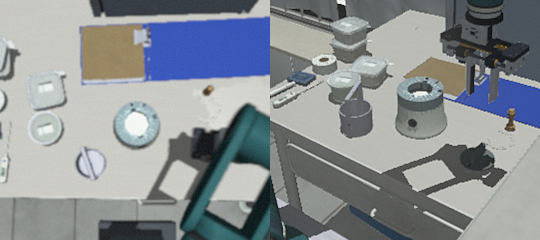

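Both crops show the empty mouth. Top view: dot (166,68), bar (253,68), double bar (328,152), slots (177,103) and (228,293). Scene view: dot (664,200), bar (735,226), double bar (757,286). The cup stands upright to the front left of the mill.

```bash
python3 - <<'E'
from h import *
from scipy.optimize import least_squares
np.set_printoptions(precision=2,suppress=True)
T=lambda x,y:(238+x/7-.43,185+y/7-.43)
S=lambda x,y:(218+(x-392)/7-.43,180+y/7-.43)
tp=[T(166,68),T(253,68),T(328,152)];sp=[S(664,200),S(735,226),S(757,286)]
a=np.array([0,-.65,-1.5]); tc=T(202,199)
def marks(q): th=q[2]+a; return np.c_[q[0]+52.5*np.cos(th),q[1]+52.5*np.sin(th),np.full(3,q[3])]
# collar edge extreme points
def ext(n,q):
    th=np.linspace(0,6.283,400);p=proj(n,np.c_[q[0]+60*np.cos(th),q[1]+60*np.sin(th),np.full(400,q[3])]); return np.r_[p[:,0].min(),p[:,0].max(),p[:,1].min(),p[:,1].max()]
es=np.r_[S(457,185),S(777,363)][[0,2,1,3]]; et=np.r_[T(42,43),T(360,0)][[0,2,1]]
for use in ("both","top","scene"):
    def f(q):
        r=[]
        if use!="scene": r+=[proj("top",marks(q))-tp, 0.7*(ext("top",q)[:3]-et)]
        if use!="top": r+=[proj("scene",marks(q))-sp, 0.7*(ext("scene",q)-es)]
        r=[np.ravel(x) for x in r]+[[0 if use=="both" else q[3]-110]]
        return np.concatenate(r)
    o=least_squares(f,[546,8,.29,110]); print(use,o.x,o.fun)
st()
# lid model: fit x,y,yaw with fin & flange, top image 0
E
```

```text
both [547.57   8.24   0.27 110.41] [-0.1  -0.18 -0.29  0.55  0.   -0.04  0.43 -0.48  0.01  0.08 -0.13  0.08
 -0.01  0.1   0.14 -0.12  0.49  0.09 -0.22  0.  ]
top [547.9    7.96   0.27 110.01] [ 0.02 -0.28 -0.18  0.46  0.1  -0.13  0.5  -0.41 -0.05  0.01]
scene [547.86   8.83   0.27 109.99] [-0.05 -0.11 -0.06  0.01 -0.04  0.16 -0.2   0.4   0.11 -0.21 -0.01]
t 10.80 pos [ 480.1 -200.6  196.7] yaw -1.650 tilt [ 0. -0.] F [ 0.1  0.6 -0.4] M [ 0.05  0.16 -0.06] w 47.0 j6 1.15
```

Request:
{"op": "jog_arm", "data": {
  "commands": [
    [[0.5,-0.5,-0.5,15,0,0,0],[0.5,-0.5,-0.5,22,0,0,0],[0.5,-0.5,-0.5,24,0,0,0],[0.5,-0.5,-0.5,24,0,0,0],[0.5,-0.5,-0.5,20,0,0,0],[0.5,-0.3,-0.2,15,0,0,0],[0.5,0,0,10,0,0,0],[0.5,0,0,0,0,0,0]]
  ]
}}

```text
time: 11.47
ee_pos: [481.7, -194.0, 64.4]
tool_rot: [[-0.074, -0.997, -0.004], [-0.997, 0.074, 0.002], [-0.002, 0.004, -1.0]]
force: [-0.1, 0.3, -0.8]
grip_width: 47.3
```

```bash
python3 - <<'E'
from h import *
st()
plan((483,-198,24),-1.65,6,.5)
E
```

```text
t 11.47 pos [ 481.7 -194.    64.4] yaw -1.645 tilt [-0.0035  0.0023] F [-0.1  0.3 -0.8] M [-0.    0.15  0.02] w 47.3 j6 1.15
[[[0.5,0.7,-0.3,6.7,0.001,0,0.001],[0.5,0.7,-0.3,6.7,0.001,0,0.001],[0.5,0.7,-0.3,6.7,0.001,0,0.001],[0.5,0.7,-0.3,6.7,0.001,0,0.001],[0.5,0.7,-0.3,6.7,0.001,0,0.001],[0.5,0.7,-0.3,6.7,0.001,0,0.001]]]
```

Request:
{"op": "jog_arm", "data": {
  "commands": [
    [[0.5,0,0,8,0,0,0],[0.5,0,0,8,0,0,0],[0.5,0,0,8,0,0,0],[0.5,0,0,6,0,0,0],[0.5,0,0,4,0,0,0],[0.5,0,0,0,0,0,0],[0.5,0,0,0,0,0,0],[0.5,0,0,0,0,0,0]]
  ]
}}

```text
time: 12.13
ee_pos: [483.2, -195.5, 32.6]
tool_rot: [[-0.075, -0.997, 0.001], [-0.997, 0.075, -0.0], [0.0, -0.001, -1.0]]
force: [-0.6, 1.1, -0.3]
grip_width: 46.9
```

```bash
python3 - <<'E'
from h import *
st()
plan((483,-198,24),-1.65,4,.5)
E
```

```text
t 12.13 pos [ 483.2 -195.5   32.6] yaw -1.646 tilt [ 0.0007 -0.0002] F [-0.6  1.1 -0.3] M [-0.02  0.2  -0.  ] w 46.9 j6 1.15
[[[0.5,0.6,0,2.2,-0,-0,0.001],[0.5,0.6,0,2.2,-0,-0,0.001],[0.5,0.6,0,2.2,-0,-0,0.001],[0.5,0.6,-0,2.2,-0,-0,0.001]]]
```

Request:
{"op": "jog_arm", "data": {
  "commands": [
    [[0.5,0.6,0,2.2,0,0,0],[0.5,0.6,0,2.2,0,0,0],[0.5,0.6,0,2.2,0,0,0],[0.5,0.6,0,2,0,0,0],[0.5,0,0,0,0,0,0],[1,0,0,0,0,0,0],[1,0,0,0,0,0,0],[1,0,0,0,0,0,0]]
  ],
  "force": 25
}}

```text
time: 12.8
ee_pos: [482.8, -197.8, 23.8]
tool_rot: [[-0.075, -0.997, 0.0], [-0.997, 0.075, 0.0], [-0.0, -0.0, -1.0]]
force: [0.8, -0.8, 0.7]
grip_width: 30.9
```

Request:
{"op": "jog_arm", "data": {
  "commands": [
    [[1,0,0,0,0,0,0],[1,0,0,0,0,0,0],[1,0,0,0,0,0,0],[1,0,0,0,0,0,0],[1,0,0,0,0,0,0],[1,0,0,0,0,0,0]]
  ]
}}

```text
time: 13.3
ee_pos: [482.8, -197.6, 23.7]
tool_rot: [[-0.075, -0.997, 0.0], [-0.997, 0.075, 0.0], [-0.0, -0.0, -1.0]]
force: [-0.3, 0.4, 0.8]
grip_width: 12.0
```

```bash
python3 - <<'E'
from h import *
st()
E
```

```text
t 13.30 pos [ 482.8 -197.6   23.7] yaw -1.646 tilt [0.0002 0.0002] F [-0.3  0.4  0.8] M [ 0.11  0.11 -0.02] w 12.0 j6 1.15
```

Request:
{"op": "jog_arm", "data": {
  "commands": [
    [[1,0,0,0,0,0,0],[1,0,0,-5,0,0,0],[1,0,0,-15,0,0,0],[1,0,0,-25,0,0,0],[1,0,0,-30,0,0,0],[1,0,0,-30,0,0,0],[1,0,0,-25,0,0,0],[1,0,0,-10,0,0,0]]
  ],
  "force": 50
}}

```text
time: 13.97
ee_pos: [484.3, -198.8, 168.2]
tool_rot: [[-0.075, -0.997, 0.006], [-0.997, 0.075, -0.004], [0.003, -0.006, -1.0]]
force: [0.6, 0.4, -0.2]
grip_width: 11.4
```

```bash
python3 - <<'E'
from h import *
st(); plan((547.7,8.3,160),-1.301,16,1)
E
```

```text
t 13.97 pos [ 484.3 -198.8  168.2] yaw -1.646 tilt [ 0.0062 -0.0036] F [ 0.6  0.4 -0.2] M [0.02 0.14 0.04] w 11.4 j6 1.15
[[[1,-13.2,-3,0.5,-0,-0,-0.022],[1,-13.1,-3.3,0.5,-0,-0,-0.022],[1,-13.1,-3.5,0.5,-0,-0,-0.022],[1,-13,-3.8,0.5,-0,-0,-0.022],[1,-12.9,-4.1,0.5,-0,-0,-0.022],[1,-12.8,-4.4,0.5,-0,-0,-0.022],[1,-12.7,-4.7,0.5,-0,-0,-0.022],[1,-12.6,-4.9,0.5,-0,-0,-0.022]]]
[[[1,-12.5,-5.2,0.5,-0,-0,-0.022],[1,-12.4,-5.5,0.5,-0,-0,-0.022],[1,-12.3,-5.7,0.5,-0,-0,-0.022],[1,-12.1,-6,0.5,-0,-0,-0.022],[1,-12,-6.3,0.5,-0,-0,-0.022],[1,-11.9,-6.5,0.5,-0,-0,-0.022],[1,-11.7,-6.8,0.5,-0,-0,-0.022],[1,-11.6,-7,0.5,-0,-0,-0.022]]]
```

Request:
{"op": "jog_arm", "data": {
  "commands": [
    [[1,-13.2,-3,0.5,0,0,-0.022],[1,-13.1,-3.3,0.5,0,0,-0.022],[1,-13.1,-3.5,0.5,0,0,-0.022],[1,-13,-3.8,0.5,0,0,-0.022],[1,-12.9,-4.1,0.5,0,0,-0.022],[1,-12.8,-4.4,0.5,0,0,-0.022],[1,-12.7,-4.7,0.5,0,0,-0.022],[1,-12.6,-4.9,0.5,0,0,-0.022]]
  ]
}}

```text
time: 14.63
ee_pos: [513.7, -93.5, 158.1]
tool_rot: [[0.102, -0.995, -0.002], [-0.995, -0.102, 0.001], [-0.001, 0.002, -1.0]]
force: [0.1, 0.1, -1.7]
grip_width: 12.0
```

Request:
{"op": "jog_arm", "data": {
  "commands": [
    [[1,-12.5,-5.2,0.5,0,0,-0.022],[1,-12.4,-5.5,0.5,0,0,-0.022],[1,-12.3,-5.7,0.5,0,0,-0.022],[1,-12.1,-6,0.5,0,0,-0.022],[1,-12,-6.3,0.5,0,0,-0.022],[1,-11.9,-6.5,0.5,0,0,-0.022],[1,-11.7,-6.8,0.5,0,0,-0.022],[1,-11.6,-7,0.5,0,0,-0.022]]
  ]
}}

```text
time: 15.3
ee_pos: [545.1, 10.4, 154.5]
tool_rot: [[0.275, -0.962, -0.002], [-0.962, -0.275, 0.0], [-0.001, 0.002, -1.0]]
force: [0.6, 0.2, -1.4]
grip_width: 11.5
```

Request:
{"op": "jog_arm", "data": {
  "commands": [
    [[1,0,0,0,0,0,0],[1,0,0,0,0,0,0],[1,0,0,0,0,0,0]]
  ]
}}

```text
time: 15.55
ee_pos: [545.3, 9.2, 155.4]
tool_rot: [[0.273, -0.962, -0.001], [-0.962, -0.273, -0.001], [0.0, 0.001, -1.0]]
force: [0.3, -0.4, -1.6]
grip_width: 11.8
```

```bash
python3 - <<'E'
from h import *
st(); plan((547.7,8.3,140),-1.301,4,1)
s=snapshot("scene")[:,:,::-1]; cv2.imwrite("pics/raw_scene3.png",s)
cv2.imwrite("pics/sc3.png",cv2.resize(s[150:250,200:300],None,fx=6,fy=6,interpolation=cv2.INTER_CUBIC))
# predicted flange ellipse centre/extents for lid if centred under TCP
p=sense()["ee_pos"]
th=np.linspace(0,6.28,300)
q=proj("scene",np.c_[p[0]+41.5*np.cos(th),p[1]+41.5*np.sin(th),np.full(300,p[2]-2.7)])
print("crop px flange-top extents",((q.min(0)-[200,150]+.43)*6).round(),((q.max(0)-[200,150]+.43)*6).round())
E
```

```text
t 15.55 pos [545.3   9.2 155.4] yaw -1.294 tilt [-0.0005 -0.0006] F [ 0.3 -0.4 -1.6] M [-0.08  0.17  0.01] w 11.8 j6 1.21
[[[1,0.4,-0.5,3.9,0,-0,0.002],[1,0.4,-0.5,3.9,0,-0,0.002],[1,0.4,-0.5,3.9,0,-0,0.002],[1,0.4,-0.5,3.9,0,-0,0.002]]]
crop px flange-top extents [197. 279.] [394. 380.]
```

View pics/sc3.png

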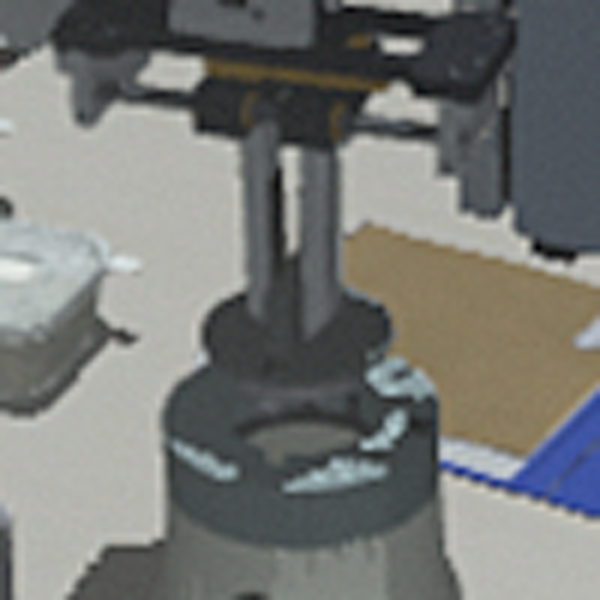

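The picture shows the lid held level over the mouth. Its flange spans crop px 203–392, against a prediction of 197–394 if centred under the TCP. I'll centre and descend.

Request:
{"op": "jog_arm", "data": {
  "commands": [
    [[1,0.4,-0.5,3.5,0,0,0.002],[1,0.4,-0.5,3.5,0,0,0.002],[1,0.4,-0.5,3.5,0,0,0.002],[1,0.4,-0.5,3,0,0,0.001],[1,0,0,3,0,0,0],[1,0,0,0,0,0,0],[1,0,0,0,0,0,0],[1,0,0,0,0,0,0]]
  ]
}}

```text
time: 16.27
ee_pos: [547.9, 8.6, 139.3]
tool_rot: [[0.266, -0.964, 0.0], [-0.964, -0.266, 0.0], [-0.0, -0.0, -1.0]]
force: [-0.2, -0.4, -1.8]
grip_width: 11.5
```

```bash
python3 - <<'E'
from h import *
st(); plan((547.7,8.3,131),-1.301,4,1)
E
```

```text
t 16.27 pos [547.9   8.6 139.3] yaw -1.301 tilt [0.0002 0.0001] F [-0.2 -0.4 -1.8] M [-0.04  0.16  0.03] w 11.5 j6 1.21
[[[1,0.1,0.1,2.1,-0,0,-0],[1,0.1,0.1,2.1,-0,0,-0],[1,0.1,0.1,2.1,-0,0,-0],[1,0.1,0.1,2.1,-0,0,-0]]]
```

Request:
{"op": "jog_arm", "data": {
  "commands": [
    [[1,0,0,1.5,0,0,0],[1,0,0,1.5,0,0,0],[1,0,0,1.5,0,0,0],[1,0,0,1.5,0,0,0],[1,0,0,1.5,0,0,0],[1,0,0,1.5,0,0,0],[1,0,0,0,0,0,0],[1,0,0,0,0,0,0]]
  ]
}}

```text
time: 16.93
ee_pos: [548.2, 8.6, 133.1]
tool_rot: [[0.267, -0.964, 0.002], [-0.964, -0.267, -0.0], [0.001, -0.002, -1.0]]
force: [-2.9, 0.4, 8.8]
grip_width: 11.8
```

```bash
python3 - <<'E'
from h import *
st()
E
```

```text
t 16.93 pos [548.2   8.6 133.1] yaw -1.301 tilt [ 0.0024 -0.0002] F [-2.9  0.4  8.8] M [0.01 0.89 0.02] w 11.8 j6 1.21
```

Request:
{"op": "jog_arm", "data": {
  "commands": [
    [[1,0,0.4,0,0,0,0],[1,0,0.4,0,0,0,0],[1,0,0.4,0,0,0,0],[1,0,0,0,0,0,0]]
  ]
}}

```text
time: 17.27
ee_pos: [547.9, 8.5, 133.2]
tool_rot: [[0.267, -0.964, 0.005], [-0.964, -0.267, 0.0], [0.001, -0.005, -1.0]]
force: [-1.1, 1.7, 7.4]
grip_width: 11.6
```

```bash
python3 - <<'E'
from h import *
st()
E
```

```text
t 17.27 pos [547.9   8.5 133.2] yaw -1.301 tilt [0.0047 0.0004] F [-1.1  1.7  7.4] M [0.16 0.42 0.03] w 11.6 j6 1.21
```

Request:
{"op": "jog_arm", "data": {
  "commands": [
    [[1,0,0.4,0,0,0,0],[1,0,0.4,0.3,0,0,0],[1,0,0,0.3,0,0,0],[1,0,0,0,0,0,0]]
  ]
}}

```text
time: 17.6
ee_pos: [547.8, 8.5, 133.1]
tool_rot: [[0.267, -0.964, 0.006], [-0.964, -0.267, 0.001], [0.001, -0.006, -1.0]]
force: [-0.9, 1.0, 8.2]
grip_width: 12.0
```

```bash
python3 - <<'E'
from h import *
st()
E
```

```text
t 17.60 pos [547.8   8.5 133.1] yaw -1.301 tilt [0.0064 0.0007] F [-0.9  1.   8.2] M [0.23 0.3  0.  ] w 12.0 j6 1.21
```

Contact at z=133 with no entry, so the fit is slightly off. I'll compare lid and mill edges in a zoomed view with overlays.

```bash
python3 - <<'E'
from h import *
st()
s=snapshot("scene")[:,:,::-1]; cv2.imwrite("pics/raw_scene4.png",s)
x0,y0,k=218,185,12
c=cv2.resize(s[y0:y0+50,x0:x0+66],None,fx=k,fy=k,interpolation=cv2.INTER_CUBIC)
p=sense()["ee_pos"]; th=np.linspace(0,6.29,300)
def draw(x,y,r,z,col):
    q=(proj("scene",np.c_[x+r*np.cos(th),y+r*np.sin(th),np.full(300,z)])-[x0,y0]+.5)*k
    cv2.polylines(c,[q.astype(np.int32)],False,col,1)
draw(547.7,8.3,60,110,(0,0,255)); draw(547.7,8.3,60,0+110,(0,0,255))
draw(p[0],p[1],41.5,131.2,(0,255,0)); draw(p[0],p[1],41.5,126.2,(0,255,255))
cv2.imwrite("pics/ov4.png",c)
E
```

```text
t 17.60 pos [547.8   8.5 133.1] yaw -1.301 tilt [0.0064 0.0007] F [-0.9  1.   8.2] M [0.23 0.3  0.  ] w 12.0 j6 1.21
```

View pics/ov4.png

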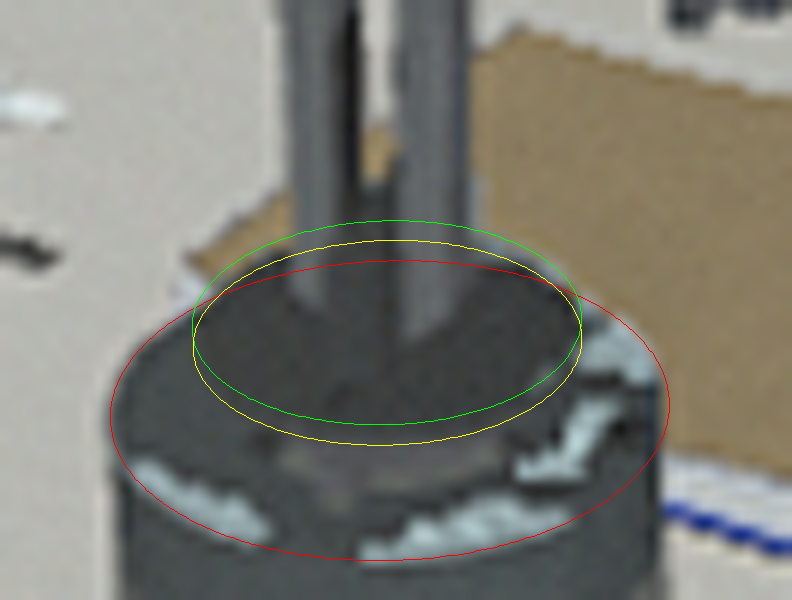

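The mill overlay matches, but the lid appears about 0.5 px right and low of its prediction, i.e. slightly toward −y. I'll back off 1.5 mm and retry shifted to +y.

Request:
{"op": "jog_arm", "data": {
  "commands": [
    [[1,0,0,-1.5,0,0,0],[1,0,0,-1.5,0,0,0],[1,0,0,0,0,0,0],[1,0,0,0,0,0,0]]
  ]
}}

```text
time: 17.98
ee_pos: [546.5, 8.1, 133.4]
tool_rot: [[0.267, -0.964, 0.002], [-0.964, -0.267, 0.0], [0.0, -0.002, -1.0]]
force: [-0.3, 0.0, 3.7]
grip_width: 11.4
```

```bash
python3 - <<'E'
from h import *
st(); plan((547.7,10,134.5),-1.301,2,1)
E
```

```text
t 17.98 pos [546.5   8.1 133.4] yaw -1.301 tilt [0.0019 0.    ] F [-0.3  0.   3.7] M [0.1  0.03 0.  ] w 11.4 j6 1.21
[[[1,-0.8,-0.8,-0.6,-0.001,-0,0],[1,-0.8,-0.8,-0.6,-0.001,-0,0]]]
```

Request:
{"op": "jog_arm", "data": {
  "commands": [
    [[1,-0.5,-0.4,0,0,0,0],[1,-0.5,-0.4,0,0,0,0],[1,-0.5,-0.4,0,0,0,0],[1,-0.5,-0.3,0,0,0,0],[1,0,0,0,0,0,0]]
  ]
}}

```text
time: 18.4
ee_pos: [546.8, 8.6, 133.2]
tool_rot: [[0.266, -0.964, 0.0], [-0.964, -0.266, -0.004], [0.004, 0.001, -1.0]]
force: [-1.7, -2.8, 4.7]
grip_width: 11.9
```

```bash
python3 - <<'E'
from h import *
st()
E
```

```text
t 18.40 pos [546.8   8.6 133.2] yaw -1.302 tilt [ 0.     -0.0038] F [-1.7 -2.8  4.7] M [-0.78  0.33  0.03] w 11.9 j6 1.22
```

Request:
{"op": "jog_arm", "data": {
  "commands": [
    [[1,0.5,0.2,0,0,0,0],[1,0.5,0.2,0,0,0,0.03],[1,0,0,0.3,0,0,0.03],[1,0,0,0.3,0,0,0.03],[1,0,0,0,0,0,0]]
  ]
}}

```text
time: 18.82
ee_pos: [547.1, 9.1, 133.5]
tool_rot: [[0.178, -0.984, 0.002], [-0.984, -0.178, -0.0], [0.001, -0.001, -1.0]]
force: [-1.2, -0.1, 8.8]
grip_width: 11.7
```

Request:
{"op": "jog_arm", "data": {
  "commands": [
    [[1,0,0,0,0,0,-0.045],[1,0,0,0,0,0,-0.045],[1,0,0,0,0,0,-0.045],[1,0,0,0,0,0,-0.045],[1,0,0,0,0,0,0]]
  ]
}}

```text
time: 19.23
ee_pos: [547.3, 8.9, 133.5]
tool_rot: [[0.353, -0.935, 0.002], [-0.935, -0.353, -0.001], [0.001, -0.002, -1.0]]
force: [-0.2, 0.5, 7.6]
grip_width: 11.5
```

```bash
python3 - <<'E'
from h import *
st()
E
```

```text
t 19.23 pos [547.3   8.9 133.5] yaw -1.210 tilt [ 0.002  -0.0007] F [-0.2  0.5  7.6] M [-0.13  0.29  0.14] w 11.5 j6 1.12
```

```bash
python3 - <<'E'
from h import *
np.set_printoptions(precision=2,suppress=True,linewidth=150)
g=cv2.cvtColor(cv2.imread("pics/raw_scene3.png"),cv2.COLOR_BGR2GRAY).astype(float)
p=np.array([545.3,9.2,155.4]); th=np.arange(0,6.283,.12); z=p[2]-2.7
P=np.c_[p[0]+41.5*np.cos(th),p[1]+41.5*np.sin(th),np.full(len(th),z)]
q=proj("scene",P); ce=proj("scene",np.array([p[0],p[1],z]))
from scipy.ndimage import map_coordinates as mc
A=[];b=[]
for t,u,c in zip(th,q,P):
    n=(u-ce); 
    # image normal of ellipse
    d=proj("scene",c+[-.5*np.sin(t),.5*np.cos(t),0])-proj("scene",c-[-.5*np.sin(t),.5*np.cos(t),0]); nn=np.array([d[1],-d[0]]); nn/=np.linalg.norm(nn)
    if nn@n<0: nn=-nn
    s=np.arange(-4,4.01,.1); pr=mc(g,[u[1]+s*nn[1],u[0]+s*nn[0]],order=1)
    inn,out=pr[:12].mean(),pr[-12:].mean()
    if out-inn<45 or nn[1]>0.25: continue
    e=s[np.argmax(pr>(inn+out)/2)]
    print("%.2f px(%.0f,%.0f) n(%.2f,%.2f) in %.0f out %.0f off %.2f"%(t,*u,*nn,inn,out,e))
    if abs(e)<2.5: A.append(nn);b.append(e)
print(np.linalg.lstsq(np.array(A),np.array(b),rcond=None)[0])
E
```

```text
0.00 px(258,197) n(0.31,-0.95) in 62 out 125 off -1.00
0.12 px(256,197) n(0.24,-0.97) in 78 out 130 off 0.20
1.20 px(240,198) n(-0.33,-0.94) in 83 out 185 off -0.20
1.32 px(238,198) n(-0.41,-0.91) in 61 out 180 off -0.40
1.44 px(237,199) n(-0.49,-0.87) in 63 out 181 off -0.40
1.56 px(236,200) n(-0.57,-0.82) in 64 out 180 off -0.40
1.68 px(235,201) n(-0.67,-0.74) in 63 out 181 off -0.40
1.80 px(234,202) n(-0.77,-0.64) in 63 out 182 off -0.50
1.92 px(233,202) n(-0.86,-0.50) in 63 out 182 off -0.60
2.04 px(233,203) n(-0.95,-0.32) in 63 out 182 off -0.70
2.16 px(232,204) n(-0.99,-0.10) in 63 out 181 off -0.70
2.28 px(232,205) n(-0.99,0.13) in 64 out 181 off -0.60
5.28 px(265,204) n(1.00,0.03) in 57 out 121 off -0.30
5.40 px(265,203) n(0.98,-0.20) in 57 out 123 off -0.30
5.52 px(265,202) n(0.91,-0.41) in 58 out 123 off -0.20
5.64 px(264,201) n(0.82,-0.58) in 60 out 124 off -0.30
5.76 px(263,200) n(0.71,-0.71) in 61 out 123 off 0.00
5.88 px(262,200) n(0.60,-0.80) in 60 out 125 off -0.80
6.00 px(261,199) n(0.51,-0.86) in 59 out 124 off -0.90
6.12 px(260,198) n(0.42,-0.91) in 59 out 123 off -1.10
6.24 px(258,198) n(0.34,-0.94) in 60 out 126 off -1.20
[0.09 0.67]
```

```bash
python3 - <<'E'
from h import *
np.set_printoptions(precision=2,suppress=True,linewidth=150)
from scipy.ndimage import map_coordinates as mc
C=np.array([547.6,8.3,110.])
for n in("top","scene"):
  g=cv2.imread(f"pics/raw_{n}2.png").astype(float)
  for r in (60,32.5):
    th=np.arange(0,6.283,.1);A=[];b=[];o=[]
    for t in th:
        P=C+[r*np.cos(t),r*np.sin(t),0]; tg=np.array([-.5*np.sin(t),.5*np.cos(t),0])
        u=proj(n,P); d=proj(n,P+tg)-proj(n,P-tg); nn=np.array([d[1],-d[0]]);nn/=np.linalg.norm(nn)
        if nn@(u-proj(n,C))<0: nn=-nn
        s=np.arange(-3,3.01,.1); pr=np.array([mc(g[:,:,k],[u[1]+s*nn[1],u[0]+s*nn[0]],order=1) for k in range(3)])
        gr=np.abs(pr[:,6:]-pr[:,:-6]).sum(0); i=gr.argmax(); e=s[i+3]
        o.append((round(t,1),e,int(gr[i])))
        if gr[i]>70: A.append([*nn,1]);b.append(e)
    A=np.array(A);b=np.array(b)
    m=np.ones(len(b),bool)
    for _ in range(4):
        x=np.linalg.lstsq(A[m],b[m],rcond=None)[0]; m=np.abs(A@x-b)<0.5
    u=proj(n,C)+x[:2]; print(n,r,"shift",x,m.sum(),len(b),"->",atz(n,u,110), [q[1] for q in o])
E
```

```text
top 60 shift [-2.59  1.99 -0.55] 7 9 -> [542.12  15.3  110.  ] [np.float64(-0.8999999999999981), np.float64(0.5000000000000031), np.float64(-1.1999999999999984), np.float64(-2.099999999999999), np.float64(-0.799999999999998), np.float64(-0.09999999999999742), np.float64(0.20000000000000284), np.float64(-0.09999999999999742), np.float64(2.6645352591003757e-15), np.float64(-0.1999999999999975), np.float64(-0.1999999999999975), np.float64(0.5000000000000031), np.float64(0.5000000000000031), np.float64(1.400000000000004), np.float64(0.9000000000000035), np.float64(1.600000000000004), np.float64(1.8000000000000043), np.float64(1.7000000000000046), np.float64(2.400000000000005), np.float64(2.0000000000000044), np.float64(2.7000000000000046), np.float64(2.600000000000005), np.float64(2.7000000000000046), np.float64(2.7000000000000046), np.float64(0.20000000000000284), np.float64(0.10000000000000275), np.float64(0.400000000000003), np.float64(0.30000000000000293), np.float64(-0.09999999999999742), np.float64(0.30000000000000293), np.float64(0.20000000000000284), np.float64(-0.299999999999997
[... 6737 characters left out ...]
), np.float64(-2.6999999999999997), np.float64(-2.3999999999999995), np.float64(-1.3999999999999986), np.float64(-0.3999999999999977), np.float64(0.20000000000000284), np.float64(-0.2999999999999976), np.float64(-0.1999999999999975), np.float64(-0.3999999999999977), np.float64(-0.2999999999999976), np.float64(-0.5999999999999979), np.float64(-0.799999999999998), np.float64(-0.8999999999999981), np.float64(0.20000000000000284), np.float64(2.6645352591003757e-15), np.float64(-0.2999999999999976), np.float64(-0.4999999999999978), np.float64(-0.3999999999999977), np.float64(-0.3999999999999977), np.float64(-0.4999999999999978), np.float64(-0.3999999999999977), np.float64(2.6645352591003757e-15)]
```

Request:
{"op": "jog_arm", "data": {
  "commands": [
    [[1,0,0,-2,0,0,0.045],[1,0,0,-2,0,0,0.045],[1,0,0,0,0,0,0],[1,0,0,0,0,0,0]]
  ]
}}

```text
time: 19.57
ee_pos: [545.7, 9.3, 134.4]
tool_rot: [[0.268, -0.964, -0.003], [-0.964, -0.268, 0.0], [-0.001, 0.003, -1.0]]
force: [0.2, -1.0, -2.3]
grip_width: 11.5
```

```bash
python3 - <<'E'
from h import *
st(); plan((546,9.3,135),-1.301,2,1)
E
```

```text
t 19.57 pos [545.7   9.3 134.4] yaw -1.300 tilt [-0.0031  0.0002] F [ 0.2 -1.  -2.3] M [ 0.02  0.17 -0.04] w 11.5 j6 1.21
[[[1,0,-0.1,-0.3,0.001,0.001,0.001],[1,0,-0.1,-0.3,0.001,0.001,0.001]]]
```

Request:
{"op": "jog_arm", "data": {
  "commands": [
    [[1,0,0,1,0,0,0],[1,0,0,1,0,0,0],[1,0,0,1,0,0,0],[1,0,0,0,0,0,0],[1,0,0,0,0,0,0]]
  ]
}}

```text
time: 19.98
ee_pos: [546.4, 9.3, 133.3]
tool_rot: [[0.267, -0.964, -0.001], [-0.964, -0.267, 0.0], [-0.0, 0.0, -1.0]]
force: [-2.2, -0.5, 2.2]
grip_width: 11.7
```

```bash
python3 - <<'E'
from h import *
st()
E
```

```text
t 19.98 pos [546.4   9.3 133.3] yaw -1.301 tilt [-0.0005  0.0001] F [-2.2 -0.5  2.2] M [0.07 0.6  0.01] w 11.7 j6 1.21
```

Request:
{"op": "jog_arm", "data": {
  "commands": [
    [[1,-0.2,0.6,-0.5,0,0,0],[1,-0.2,0.6,0,0,0,0],[1,-0.2,0.6,0,0,0,0],[1,0,0,0.5,0,0,0],[1,0,0,0.5,0,0,0],[1,0,0,0,0,0,0]]
  ]
}}

```text
time: 20.48
ee_pos: [545.4, 9.4, 133.2]
tool_rot: [[0.267, -0.964, 0.002], [-0.964, -0.267, -0.0], [0.0, -0.002, -1.0]]
force: [0.3, 0.1, 3.0]
grip_width: 11.7
```

```bash
python3 - <<'E'
from h import *
st()
E
```

```text
t 20.48 pos [545.4   9.4 133.2] yaw -1.301 tilt [ 0.0018 -0.    ] F [0.3 0.1 3. ] M [0.03 0.05 0.  ] w 11.7 j6 1.21
```

Request:
{"op": "jog_arm", "data": {
  "commands": [
    [[1,-0.2,0.6,-0.4,0,0,0],[1,-0.2,0.6,0,0,0,0],[1,-0.1,0.6,0,0,0,0],[1,0,0,0.5,0,0,0],[1,0,0,0.5,0,0,0],[1,0,0,0,0,0,0]]
  ]
}}

```text
time: 20.98
ee_pos: [543.7, 9.4, 133.2]
tool_rot: [[0.267, -0.964, 0.002], [-0.964, -0.267, 0.0], [0.001, -0.002, -1.0]]
force: [1.5, -0.2, 5.5]
grip_width: 11.3
```

```bash
python3 - <<'E'
from h import *
st()
E
```

```text
t 20.98 pos [543.7   9.4 133.2] yaw -1.301 tilt [0.0024 0.    ] F [ 1.5 -0.2  5.5] M [ 0.01 -0.17 -0.04] w 11.3 j6 1.21
```

Request:
{"op": "jog_arm", "data": {
  "commands": [
    [[1,-0.3,-0.8,-1,0,0,0],[1,-0.3,-0.8,0,0,0,0],[1,-0.3,-0.8,0,0,0,0],[1,-0.2,-0.6,0,0,0,0],[1,0,0,0.6,0,0,0],[1,0,0,0.6,0,0,0],[1,0,0,0,0,0,0]]
  ]
}}

```text
time: 21.57
ee_pos: [544.3, 9.8, 133.0]
tool_rot: [[0.266, -0.964, -0.003], [-0.964, -0.266, -0.003], [0.002, 0.003, -1.0]]
force: [-3.6, -3.5, 9.0]
grip_width: 11.8
```

```bash
python3 - <<'E'
from h import *
st()
E
```

```text
t 21.57 pos [544.3   9.8 133. ] yaw -1.302 tilt [-0.0025 -0.003 ] F [-3.6 -3.5  9. ] M [-0.74  0.98  0.09] w 11.8 j6 1.22
```

Request:
{"op": "jog_arm", "data": {
  "commands": [
    [[1,0,0,-2,0,0,0],[1,0,0,-2,0,0,0],[1,0,0,0,0,0,0],[1,0,0,0,0,0,0]]
  ]
}}

```text
time: 21.9
ee_pos: [544.6, 11.7, 134.2]
tool_rot: [[0.267, -0.964, -0.003], [-0.964, -0.267, 0.001], [-0.002, 0.003, -1.0]]
force: [-0.0, -0.8, -1.8]
grip_width: 11.5
```

```bash
python3 - <<'E'
from h import *
st()
s=snapshot("scene")[:,:,::-1]; cv2.imwrite("pics/raw_scene5.png",s)
x0,y0,k=222,190,14
c=s[y0:y0+42,x0:x0+56].astype(float)
c=np.clip((c-25)*2.2,0,255).astype(np.uint8)
c=cv2.resize(c,None,fx=k,fy=k,interpolation=cv2.INTER_CUBIC)
p=sense()["ee_pos"]; th=np.linspace(0,6.29,300)
def draw(x,y,r,z,col,a=th):
    q=(proj("scene",np.c_[x+r*np.cos(a),y+r*np.sin(a),np.full(len(a),z)])-[x0,y0]+.5)*k
    cv2.polylines(c,[q.astype(np.int32)],False,col,1)
draw(547.7,8.3,60,110,(0,0,255)); draw(547.7,8.3,32.5,110,(0,0,255))
draw(p[0],p[1],41.5,p[2]-2.7,(0,255,0)); draw(p[0],p[1],41.5,p[2]-7.7,(0,255,255)); draw(p[0],p[1],30.8,p[2]-23.7,(255,0,255))
cv2.imwrite("pics/ov5.png",c)
E
```

```text
t 21.90 pos [544.6  11.7 134.2] yaw -1.301 tilt [-0.003   0.0009] F [-0.  -0.8 -1.8] M [-0.02  0.14  0.  ] w 11.5 j6 1.22
```

View pics/ov5.png

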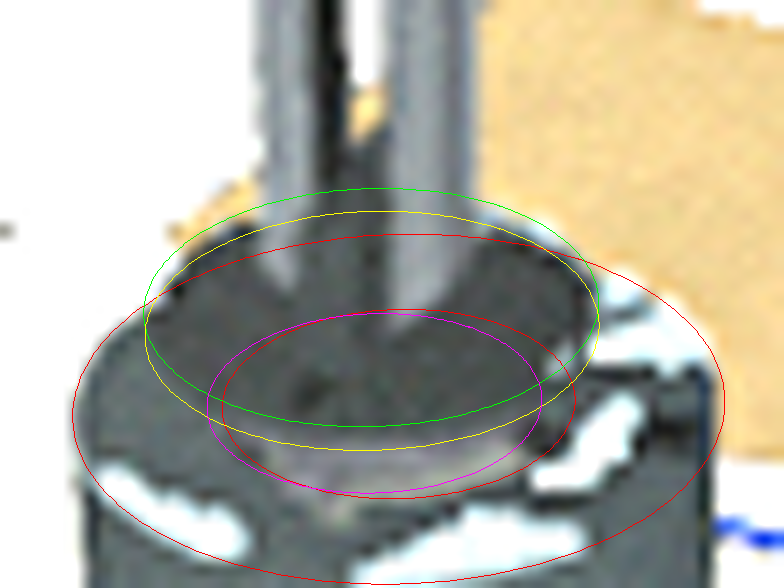

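```bash
python3 - <<'E'
from h import *
np.set_printoptions(precision=0,suppress=True)
x0,y0,k=222,190,14
p=np.array([544.6,11.7,134.2])
P=lambda v:((proj("scene",np.array(v))-[x0,y0]+.5)*k)
for yaw in (.17,.27,.37):
    a=np.array([np.cos(yaw),np.sin(yaw),0]);b=np.array([-a[1],a[0],0])
    print(yaw,"lug bottom L/R, top L/R",*[P(p-38*a+w*b+[0,0,-23.7+h]) for h in(0,7) for w in(5,-5)], "plug front bottom",P(p-30.8*a+[0,0,-23.7]))
    print("   fin top near/far",*[P(p+s*27*a+w*b+[0,0,27.3]) for s in(-1,) for w in(6,-6)], "slot -x outer corners", *[P(np.array([547.7,8.3,110])-41*a+w*b) for w in(8.5,-8.5)])
c=cv2.imread("pics/raw_scene5.png")[215:232,236:266].astype(int).sum(2)//3
print(c)
E
```

```text
0.17 lug bottom L/R, top L/R [258. 500.] [308. 512.] [257. 468.] [307. 480.] plug front bottom [301. 486.]
   fin top near/far [270. 227.] [331. 241.] slot -x outer corners [259. 505.] [344. 525.]
0.27 lug bottom L/R, top L/R [276. 506.] [329. 515.] [275. 473.] [327. 482.] plug front bottom [316. 489.]
   fin top near/far [283. 231.] [346. 242.] slot -x outer corners [278. 511.] [367. 527.]
0.37 lug bottom L/R, top L/R [296. 510.] [350. 516.] [294. 477.] [349. 483.] plug front bottom [333. 492.]
   fin top near/far [296. 235.] [362. 242.] slot -x outer corners [298. 517.] [390. 527.]
[[ 62  64  64  62  61  61  60  66  66  64  65  64  61  60  60  59  65  62
   59  63  61  59  59  59  56  81 100  71 147 182]
 [ 61  62  64  60  60  61  64  61  59  66  64  64  60  62  59  61  58  60
   60  59  58  59  59  60  55  97  85  59  56  56]
 [ 64  60  62  65  61  63  62  55  51  52  59  61  58  62  60  61  60  61
   60  59  61  59  59  58  58  59  58  65  65  61]
 [ 62  63  65  65  62  64  60  50  49  60  61  64  60  56  63  60  60  57
   61  63  61  59  61  62  62  67  64  69  61  97]
 [ 70  69
[... 916 characters left out ...]
 65  65  68  67  67  61
   56 118 121 108 111  83  56  59  59  65  68  68]
 [159 176 142  88  66  71  75  71  76  83  85  78  69  69  66  64  57  91
  106 166 178 159 156 127 118 116 116  88  66  70]
 [164 163 164 116  66  74  71  71  70  70  71  71  67  64  60  93 128 157
  157 150 166 175 160 156 172 172 167 116  65  70]
 [142 147 137  98  70  71  74  72  70  71  68  66  61  95 110 137 182 187
  161 149 162 185 173 143 144 137 141 103  72  72]
 [ 69  76  76  70  71  75  75  73  74  69  68 102 125 154 162 160 158 161
  155 144 141 137 135 113 101  80  68  69  74  72]
 [ 76  75  72  76  76  80  74  76  75  74  72 120 158 148 136 133 136 124
  116 108  98  88  76  75  72  72  77  73  74  77]]
```

```bash
python3 - <<'E'
from h import *
np.set_printoptions(precision=1,suppress=True,linewidth=200)
p=np.array([545.3,9.2,155.4])
for yaw in (.277,.377,.477):
    a=np.array([np.cos(yaw),np.sin(yaw),0]);b=np.array([-a[1],a[0],0])
    print(yaw,*[proj("scene",p-38*a+w*b+[0,0,-23.7+h]) for h in(0,7) for w in(5,-5)])
    print(" seam -x on flange rim",proj("scene",p-41.5*a+[0,0,-2.7]))
c=cv2.imread("pics/raw_scene3.png")[206:226,232:266].astype(int).sum(2)//3
print(c)
E
```

```text
0.277 [242.  218.7] [245.8 219.3] [241.9 216.3] [245.7 216.9]
 seam -x on flange rim [243.1 212.5]
0.377 [243.4 219. ] [247.3 219.4] [243.3 216.6] [247.2 217. ]
 seam -x on flange rim [244.8 212.7]
0.477 [244.9 219.2] [248.9 219.4] [244.8 216.8] [248.8 217. ]
 seam -x on flange rim [246.4 212.9]
[[191 124  48  62  61  62  61  63  62  62  60  61  63  62  65  63  63  54  66  76  61  59  57  60  61  61  58  62  57  60  57  55  63 104]
 [189 133  63  59  64  61  64  62  58  61  64  62  66  67  68  67  63  59  58  58  62  60  60  60  60  59  59  59  63  56  52  72  87 110]
 [179 162 103  54  60  63  64  64  62  63  64  61  67  68  68  65  61  59  62  60  62  61  61  58  57  60  60  58  58  79  81  86  98 109]
 [171 194 139  60  61  66  62  62  65  62  61  63  58  60  63  65  64  59  61  61  61  62  60  60  62  61  60  60  55  98  96  69 116 135]
 [186 178 125  68  64  61  64  60  63  62  63  64  52  53  60  57  62  62  59  62  60  59  61  60  58  56  62  61  54  73  82 105 145 157]
 [154  98  63  71  67  66  68  61  65  64  60  59  50  55  59  57  60  62  60  62  59  61  60  59  62  60  6
[... 1277 characters left out ...]
173]
 [ 75  74  74  74  73  73  68  56  49  51  56  71  80  82  92  95 102 104 101 102 105  99  98  91  83  76  71  55  49  55  58  88 149 197]
 [ 70  72  74  74  73  73  69  63  56  67  83 100 102 100 101 100  99  99 101 100 100  99 101 101 106 108 101  81  62  54 102 154 158 178]
 [ 69  69  70  73  72  74  73  71  70  88  99 103  98  98 100  99 100  99  99  98 100 102 102 104 101  97  94  79 127 143 163 183 170 102]
 [ 95  63  64  69  73  71  74  74  73  73  79  89  97  98 101 100  99 102 101  98 101  98  95  92  86  81  67  61 151 185 151 144 143  96]
 [142 109 115  85  66  71  70  74  72  69  68  69  91  98 101  92  90  88  92  94  89  80  75  66  59  59  60  58  57  55  51  55  61  63]]
```

Request:
{"op": "jog_arm", "data": {
  "commands": [
    [[1,1.2,-0.6,-0.5,0,0,0.03],[1,1.2,-0.6,0,0,0,0.04],[1,1.1,-0.6,0,0,0,0],[1,0,0,0,0,0,0],[1,0,0,1,0,0,0],[1,0,0,1.2,0,0,0],[1,0,0,1,0,0,0],[1,0,0,0,0,0,0]]
  ]
}}

```text
time: 22.62
ee_pos: [548.0, 8.4, 133.6]
tool_rot: [[0.199, -0.98, 0.0], [-0.98, -0.199, 0.0], [-0.0, -0.0, -1.0]]
force: [-2.2, 0.1, 1.8]
grip_width: 12.0
```

```bash
python3 - <<'E'
from h import *
st()
E
```

```text
t 22.62 pos [548.    8.4 133.6] yaw -1.371 tilt [0.0003 0.0001] F [-2.2  0.1  1.8] M [ 0.04  0.42 -0.02] w 12.0 j6 1.28
```

Request:
{"op": "jog_arm", "data": {
  "commands": [
    [[1,0,0,-2.2,0,0,0],[1,-1.4,-0.3,0,0,0,0],[1,0,0,0,0,0,0],[1,0,0,1.2,0,0,0],[1,0,0,1.4,0,0,0],[1,0,0,0,0,0,0]]
  ]
}}

```text
time: 23.12
ee_pos: [548.3, 9.8, 133.6]
tool_rot: [[0.199, -0.98, 0.001], [-0.98, -0.199, 0.0], [0.0, -0.001, -1.0]]
force: [-2.1, 0.5, 3.4]
grip_width: 11.8
```

Request:
{"op": "jog_arm", "data": {
  "commands": [
    [[1,0,0,-2.2,0,0,0],[1,-0.3,1.5,0,0,0,0],[1,0,0,0,0,0,0],[1,0,0,1.2,0,0,0],[1,0,0,1.2,0,0,0],[1,0,0,0,0,0,0]]
  ]
}}

```text
time: 23.62
ee_pos: [546.6, 9.7, 133.6]
tool_rot: [[0.199, -0.98, 0.001], [-0.98, -0.199, -0.0], [0.0, -0.0, -1.0]]
force: [-2.3, -0.6, 3.7]
grip_width: 11.6
```

Request:
{"op": "jog_arm", "data": {
  "commands": [
    [[1,0,0,-2.2,0,0,0],[1,-0.3,1.5,0,0,0,0],[1,0,0,0,0,0,0],[1,0,0,1.2,0,0,0],[1,0,0,1.2,0,0,0],[1,0,0,0,0,0,0]]
  ]
}}

```text
time: 24.12
ee_pos: [545.0, 9.7, 133.5]
tool_rot: [[0.199, -0.98, 0.001], [-0.98, -0.199, -0.0], [0.0, -0.001, -1.0]]
force: [-2.6, -0.2, 5.4]
grip_width: 11.6
```

Request:
{"op": "jog_arm", "data": {
  "commands": [
    [[1,0,0,-2.2,0,0,0],[1,1.4,0.3,0,0,0,0],[1,0,0,0,0,0,0],[1,0,0,1.2,0,0,0],[1,0,0,1.2,0,0,0],[1,0,0,0,0,0,0]]
  ]
}}

```text
time: 24.62
ee_pos: [545.1, 8.1, 133.5]
tool_rot: [[0.198, -0.98, 0.001], [-0.98, -0.198, -0.0], [0.001, -0.001, -1.0]]
force: [-2.6, 0.5, 6.3]
grip_width: 11.2
```

Request:
{"op": "jog_arm", "data": {
  "commands": [
    [[1,0,0,-2.2,0,0,0],[1,1.4,0.3,0,0,0,0],[1,0,0,0,0,0,0],[1,0,0,1.2,0,0,0],[1,0,0,1.2,0,0,0],[1,0,0,0,0,0,0]]
  ]
}}

```text
time: 25.12
ee_pos: [545.1, 6.6, 133.4]
tool_rot: [[0.198, -0.98, 0.001], [-0.98, -0.198, -0.0], [0.001, -0.001, -1.0]]
force: [-3.3, -0.6, 6.9]
grip_width: 12.2
```

Request:
{"op": "jog_arm", "data": {
  "commands": [
    [[1,0,0,-2.2,0,0,0],[1,0.3,-1.5,0,0,0,0],[1,0,0,0,0,0,0],[1,0,0,1.2,0,0,0],[1,0,0,1.2,0,0,0],[1,0,0,0,0,0,0]]
  ]
}}

```text
time: 25.62
ee_pos: [546.9, 6.9, 133.4]
tool_rot: [[0.199, -0.98, 0.002], [-0.98, -0.199, 0.0], [0.0, -0.002, -1.0]]
force: [-3.4, -0.1, 7.3]
grip_width: 11.7
```

Request:
{"op": "jog_arm", "data": {
  "commands": [
    [[1,0,0,-2.4,0,0,-0.035],[1,0,0,0,0,0,-0.035],[1,0,0,0,0,0,0],[1,0,0,1.2,0,0,0],[1,0,0,1.2,0,0,0],[1,0,0,0,0,0,0]]
  ]
}}

```text
time: 26.12
ee_pos: [546.7, 6.9, 133.5]
tool_rot: [[0.266, -0.964, 0.001], [-0.964, -0.266, 0.0], [0.0, -0.001, -1.0]]
force: [-2.3, 0.6, 7.8]
grip_width: 11.8
```

Request:
{"op": "jog_arm", "data": {
  "commands": [
    [[1,0,0,-2.4,0,0,0],[1,1.4,0.4,0,0,0,0],[1,0,0,0,0,0,0],[1,0,0,1.2,0,0,0],[1,0,0,1.2,0,0,0],[1,0,0,0,0,0,0]]
  ]
}}

```text
time: 26.62
ee_pos: [546.7, 5.3, 133.6]
tool_rot: [[0.266, -0.964, 0.001], [-0.964, -0.266, -0.0], [0.0, -0.001, -1.0]]
force: [-3.7, 0.5, 7.8]
grip_width: 12.1
```

Request:
{"op": "jog_arm", "data": {
  "commands": [
    [[1,0,0,-2.8,0,0,0],[1,-2.6,-0.8,0,0,0,0],[1,-2.6,-0.7,0,0,0,0],[1,0,0,0,0,0,0],[1,0,0,1.4,0,0,0],[1,0,0,1.4,0,0,0],[1,0,0,0,0,0,0]]
  ]
}}

```text
time: 27.2
ee_pos: [546.6, 11.2, 133.4]
tool_rot: [[0.267, -0.964, 0.001], [-0.964, -0.267, 0.0], [-0.0, -0.001, -1.0]]
force: [-3.8, 0.7, 7.7]
grip_width: 11.8
```

Request:
{"op": "jog_arm", "data": {
  "commands": [
    [[1,0,0,-2.4,0,0,0],[1,-1.4,-0.4,0,0,0,0],[1,0,0,0,0,0,0],[1,0,0,1.2,0,0,0],[1,0,0,1.2,0,0,0],[1,0,0,0,0,0,0]]
  ]
}}

```text
time: 27.7
ee_pos: [546.8, 12.5, 133.5]
tool_rot: [[0.267, -0.964, 0.001], [-0.964, -0.267, 0.0], [-0.0, -0.001, -1.0]]
force: [-2.7, -0.6, 8.2]
grip_width: 11.7
```

Request:
{"op": "jog_arm", "data": {
  "commands": [
    [[1,0,0,-5,0,0,0],[1,1.4,0.4,-8,0,0,0],[1,1.4,0.4,-8,0,0,0],[1,1,0,-6,0,0,0],[1,0,0,0,0,0,0],[1,0,0,0,0,0,0],[1,0,0,0,0,0,0]]
  ]
}}

```text
time: 28.28
ee_pos: [546.7, 8.4, 158.2]
tool_rot: [[0.266, -0.964, -0.001], [-0.964, -0.266, 0.0], [-0.0, 0.0, -1.0]]
force: [-0.6, 0.8, -1.7]
grip_width: 11.4
```

```bash
python3 - <<'E'
from h import *
np.set_printoptions(precision=0,suppress=True)
st(); S=sense(); p=S["ee_pos"]; R=S["tool_rot"]
s=np.mean([snapshot("scene").astype(float) for _ in range(4)],0)[:,:,::-1]; cv2.imwrite("pics/raw_scene6.png",s)
x0,y0,k=225,178,14
c=np.clip((s[y0:y0+42,x0:x0+56]-30)*2.2,0,255).astype(np.uint8)
c=cv2.resize(c,None,fx=k,fy=k,interpolation=cv2.INTER_CUBIC)
cv2.imwrite("pics/v6.png",c)
P=lambda v:((proj("scene",np.array(v))-[x0,y0]+.5)*k)
yaw=np.arctan2(R[1,0],R[0,0])+np.pi/2
a=np.array([np.cos(yaw),np.sin(yaw),0]);b=np.array([-a[1],a[0],0])
print("yaw",yaw,"lug bot",*[P(p-38*a+w*b+[0,0,-23.7]) for w in(5,-5)],"top",*[P(p-38*a+w*b+[0,0,-16.7]) for w in(5,-5)])
print("seam end near",P(p-41.5*a+[0,0,-2.7]),"far",P(p+41.5*a+[0,0,-2.7]),"fin foot near",*[P(p-27*a+w*b+[0,0,-2.7]) for w in(6,-6)],"fin top near",*[P(p-27*a+w*b+[0,0,27.3]) for w in(6,-6)])
th=np.linspace(0,6.28,200)
for nm,z in (("flange top",-2.7),("flange bot",-7.7)):
    q=P(np.c_[p[0]+41.5*np.cos(th),p[1]+41.5*np.sin(th),np.full(200,p[2]+z)]); print(nm,q.min(0),q.max(0))
q=P(np.c_[p[0]+30.8*np.cos(th),p[1]+30.8*np.sin(th),np.full(200,p[2]-23.7)]); print("plug bot",q.min(0),q.max(0))
E
```

```text
t 28.28 pos [547.   8. 158.] yaw -1.301 tilt [-0.  0.] F [-1.  1. -2.] M [-0.  0. -0.] w 11.4 j6 1.21
yaw 0.2697021481310138 lug bot [252. 561.] [305. 569.] top [251. 527.] [304. 536.]
seam end near [268. 474.] far [422. 250.] fin foot near [264. 428.] [328. 438.] fin top near [258. 282.] [323. 292.]
flange top [117. 246.] [577. 480.]
flange bot [118. 269.] [577. 504.]
plug bot [181. 372.] [519. 548.][ WARN:0@5.646] global loadsave.cpp:1063 imwrite_ Unsupported depth image for selected encoder is fallbacked to CV_8U.
```

View pics/v6.png

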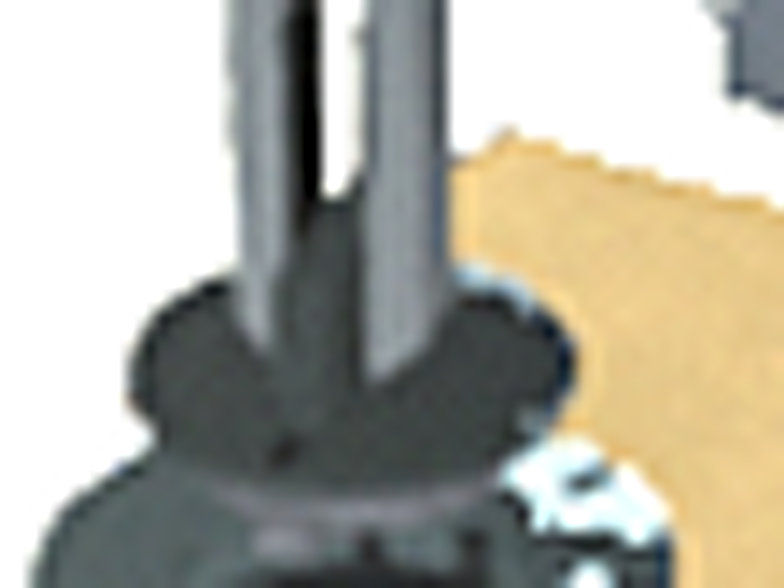

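View 6 shows the lid level, with yaw as expected and centred to about 1 mm: seam at (283,450), lug at (285,540), flange 130–577. So position looks right; I'll press harder at (546.6, 9.0) with a small wiggle.

Request:
{"op": "jog_arm", "data": {
  "commands": [
    [[1,-0.6,0,5,0,0,0],[1,0,0,7,0,0,0],[1,0,0,7,0,0,0],[1,0,0,4,0,0,0],[1,0,0,0,0,0,0],[1,0,0,0,0,0,0]]
  ]
}}

```text
time: 28.98
ee_pos: [546.4, 9.0, 134.9]
tool_rot: [[0.267, -0.964, -0.001], [-0.964, -0.267, 0.0], [-0.0, 0.001, -1.0]]
force: [0.0, -0.4, -2.1]
grip_width: 11.5
```

Request:
{"op": "jog_arm", "data": {
  "commands": [
    [[1,0,0,1.5,0,0,0],[1,0,0,1.5,0,0,0],[1,0,0,1.5,0,0,0],[1,0,0,1.5,0,0,0],[1,0,0,0,0,0,0],[1,0,0,0,0,0,0]]
  ]
}}

```text
time: 29.48
ee_pos: [547.4, 8.9, 132.7]
tool_rot: [[0.267, -0.964, 0.003], [-0.964, -0.267, -0.0], [0.001, -0.003, -1.0]]
force: [-3.2, -0.1, 8.5]
grip_width: 11.6
```

Request:
{"op": "jog_arm", "data": {
  "commands": [
    [[1,0,0,0,0,0,0.03],[1,0,0,0,0,0,0.03],[1,0,0,0,0,0,-0.03],[1,0,0,0,0,0,-0.03],[1,0,0,0,0,0,-0.03],[1,0,0,0,0,0,-0.03],[1,0,0,0,0,0,0.03],[1,0,0,0,0,0,0]]
  ]
}}

```text
time: 30.15
ee_pos: [548.9, 8.4, 133.3]
tool_rot: [[0.294, -0.956, 0.007], [-0.956, -0.294, -0.001], [0.003, -0.006, -1.0]]
force: [-0.1, -0.7, 8.4]
grip_width: 11.9
```

```bash
python3 - <<'E'
from h import *
st()
E
```

```text
t 30.15 pos [548.9   8.4 133.3] yaw -1.272 tilt [ 0.007  -0.0013] F [-0.1 -0.7  8.4] M [-0.18  0.33  0.  ] w 11.9 j6 1.18
```

Request:
{"op": "jog_arm", "data": {
  "commands": [
    [[1,0,0,-3,0,0,0.03],[1,0,1.3,-4,0,0,0],[1,0,0,0,0,0,0],[1,0,0,0,0,0,0]]
  ]
}}

```text
time: 30.48
ee_pos: [545.4, 8.6, 136.6]
tool_rot: [[0.267, -0.964, 0.0], [-0.964, -0.267, 0.0], [-0.0, -0.0, -1.0]]
force: [0.1, 0.3, -1.8]
grip_width: 11.7
```

Request:
{"op": "jog_arm", "data": {
  "commands": [
    [[1,0,0,1.5,0,0,0],[1,0,0,1.5,0,0,0],[1,0,0,1.5,0,0,0],[1,0,0,1,0,0,0],[1,0,0,0,0,0,0],[1,0,0,0,0,0,0]]
  ]
}}

```text
time: 30.98
ee_pos: [545.7, 8.5, 132.7]
tool_rot: [[0.267, -0.964, 0.001], [-0.964, -0.267, -0.0], [0.001, -0.001, -1.0]]
force: [-1.5, -0.6, 6.6]
grip_width: 11.9
```

```bash
python3 - <<'E'
from h import *
st()
E
```

```text
t 30.98 pos [545.7   8.5 132.7] yaw -1.301 tilt [ 0.0014 -0.0003] F [-1.5 -0.6  6.6] M [0.03 0.61 0.06] w 11.9 j6 1.21
```

Request:
{"op": "jog_arm", "data": {
  "commands": [
    [[1,0,0.5,0.5,0,0,0],[1,0,0.5,0.5,0,0,0],[1,0,0.5,0,0,0,0],[1,0,0,0,0,0,0]]
  ]
}}

```text
time: 31.32
ee_pos: [545.4, 8.4, 132.6]
tool_rot: [[0.267, -0.964, 0.005], [-0.964, -0.267, 0.0], [0.001, -0.005, -1.0]]
force: [-0.6, 0.1, 7.4]
grip_width: 11.5
```

Request:
{"op": "jog_arm", "data": {
  "commands": [
    [[1,0,0,0,0,0,-0.03],[1,0,0,0,0,0,-0.03],[1,0,0,0,0,0,0]]
  ]
}}

```text
time: 31.57
ee_pos: [545.7, 8.2, 133.4]
tool_rot: [[0.326, -0.946, 0.006], [-0.946, -0.326, -0.0], [0.002, -0.005, -1.0]]
force: [-0.3, 0.4, 8.7]
grip_width: 11.5
```

Request:
{"op": "jog_arm", "data": {
  "commands": [
    [[1,0,0,0,0,0,0.03],[1,0,0,0,0,0,0.03],[1,0,0,0,0,0,0.03],[1,0,0,0,0,0,0]]
  ]
}}

```text
time: 31.9
ee_pos: [545.8, 8.1, 133.0]
tool_rot: [[0.237, -0.971, 0.006], [-0.972, -0.237, -0.0], [0.002, -0.006, -1.0]]
force: [-1.3, 0.0, 7.3]
grip_width: 11.7
```

Request:
{"op": "jog_arm", "data": {
  "commands": [
    [[1,0,0,-3,0,0,-0.03],[1,0,-1,-3,0,0,0],[1,-0.1,-1,0,0,0,0],[1,0,0,0,0,0,0],[1,0,0,0,0,0,0]]
  ]
}}

```text
time: 32.32
ee_pos: [545.6, 8.9, 135.3]
tool_rot: [[0.266, -0.964, -0.001], [-0.964, -0.266, 0.0], [-0.001, 0.001, -1.0]]
force: [-0.3, 0.0, -3.2]
grip_width: 11.6
```

```bash
python3 - <<'E'
from h import *
st()
E
```

```text
t 32.32 pos [545.6   8.9 135.3] yaw -1.301 tilt [-0.0013  0.0002] F [-0.3  0.  -3.2] M [-0.    0.2   0.02] w 11.6 j6 1.21
```

Request:
{"op": "jog_arm", "data": {
  "commands": [
    [[1,0,0,1.5,0,0,0],[1,0,0,1.5,0,0,0],[1,0,0,1.5,0,0,0],[1,0,0.2,1,0,0,0],[1,0,0.2,0.5,0,0,0],[1,0,0,0,0,0,0]]
  ]
}}

```text
time: 32.82
ee_pos: [546.2, 9.1, 131.5]
tool_rot: [[0.267, -0.964, 0.003], [-0.964, -0.267, 0.001], [0.0, -0.003, -1.0]]
force: [-0.8, 1.0, 4.9]
grip_width: 11.8
```

Request:
{"op": "jog_arm", "data": {
  "commands": [
    [[1,-0.7,0,0,0,0,0],[1,-0.7,0,0,0,0,0],[1,0,0,0,0,0,0]]
  ]
}}

```text
time: 33.07
ee_pos: [546.2, 9.2, 131.4]
tool_rot: [[0.266, -0.964, 0.003], [-0.964, -0.266, -0.002], [0.003, -0.002, -1.0]]
force: [0.1, -1.5, 4.8]
grip_width: 11.7
```

Request:
{"op": "jog_arm", "data": {
  "commands": [
    [[1,0.7,0,0,0,0,0],[1,0.7,0,0,0,0,0],[1,0.7,0,0,0,0,0],[1,0.7,0,0,0,0,0],[1,0,0,0,0,0,0]]
  ]
}}

```text
time: 33.48
ee_pos: [546.2, 8.9, 131.3]
tool_rot: [[0.267, -0.964, 0.001], [-0.964, -0.267, 0.003], [-0.003, -0.002, -1.0]]
force: [-1.0, 3.5, 6.2]
grip_width: 11.4
```

Captured: z is down to 131.3 and it is laterally constrained near (546.2, 9.1). I'll recentre and keep pressing with dither.

Request:
{"op": "jog_arm", "data": {
  "commands": [
    [[1,-0.7,0,1,0,0,0],[1,-0.7,0,1,0,0,0],[1,0,0,1,0,0,0],[1,0,0,0,0,0,0]]
  ]
}}

```text
time: 33.82
ee_pos: [546.4, 9.1, 130.0]
tool_rot: [[0.267, -0.964, 0.004], [-0.964, -0.267, 0.0], [0.001, -0.004, -1.0]]
force: [-3.0, 1.4, 10.7]
grip_width: 11.7
```

Request:
{"op": "jog_arm", "data": {
  "commands": [
    [[1,0,0.7,0,0,0,0],[1,0,0.7,0,0,0,0],[1,0,0,0,0,0,0]]
  ]
}}

```text
time: 34.07
ee_pos: [546.3, 9.1, 130.1]
tool_rot: [[0.267, -0.964, 0.007], [-0.964, -0.267, 0.001], [0.001, -0.007, -1.0]]
force: [0.4, 2.1, 9.9]
grip_width: 11.9
```

```bash
python3 - <<'E'
from h import *
st()
E
```

```text
t 34.07 pos [546.3   9.1 130.1] yaw -1.300 tilt [0.0067 0.0011] F [0.4 2.1 9.9] M [0.42 0.21 0.09] w 11.9 j6 1.21
```

Request:
{"op": "jog_arm", "data": {
  "commands": [
    [[1,0,-0.5,1.5,0,0,0],[1,0,0,1.5,0,0,0],[1,0,0,1.5,0,0,0],[1,0,0,0,0,0,0]]
  ]
}}

```text
time: 34.4
ee_pos: [546.6, 9.1, 128.0]
tool_rot: [[0.267, -0.964, 0.007], [-0.964, -0.267, 0.001], [0.001, -0.007, -1.0]]
force: [-4.0, 2.6, 18.1]
grip_width: 11.8
```

Request:
{"op": "jog_arm", "data": {
  "commands": [
    [[1,0,0,0,0,0,0.02],[1,0,0,0,0,0,0.02],[1,0,0,0,0,0,-0.03],[1,0,0,0,0,0,-0.03],[1,0,0,0,0,0,0.02],[1,0,0,0,0,0,0]]
  ]
}}

```text
time: 34.9
ee_pos: [546.6, 9.2, 127.9]
tool_rot: [[0.267, -0.964, 0.007], [-0.964, -0.267, 0.001], [0.001, -0.007, -1.0]]
force: [-1.8, 1.9, 17.8]
grip_width: 11.7
```

```bash
python3 - <<'E'
from h import *
st()
E
```

```text
t 34.90 pos [546.6   9.2 127.9] yaw -1.301 tilt [0.0073 0.0008] F [-1.8  1.9 17.8] M [0.41 0.96 0.07] w 11.7 j6 1.21
```

Request:
{"op": "jog_arm", "data": {
  "commands": [
    [[1,0,-0.4,-1,0.01,0,0],[1,0,-0.4,0,0.01,0,0],[1,0,0,0,0.01,0,0],[1,0,0,0,0,0,0]]
  ]
}}

```text
time: 35.23
ee_pos: [546.1, 9.1, 127.1]
tool_rot: [[0.267, -0.963, 0.033], [-0.964, -0.267, 0.008], [0.001, -0.034, -0.999]]
force: [-3.0, 1.7, 12.5]
grip_width: 11.6
```

Request:
{"op": "jog_arm", "data": {
  "commands": [
    [[1,0,0,1,0,0,0],[1,0,0,1,0,0,0],[1,0,0,0,0,0,0]]
  ]
}}

```text
time: 35.48
ee_pos: [546.2, 9.1, 126.8]
tool_rot: [[0.267, -0.963, 0.033], [-0.964, -0.267, 0.008], [0.001, -0.034, -0.999]]
force: [-6.4, 1.6, 18.1]
grip_width: 11.8
```

```bash
python3 - <<'E'
from h import *
st()
E
```

```text
t 35.48 pos [546.2   9.1 126.8] yaw -1.301 tilt [0.0333 0.0082] F [-6.4  1.6 18.1] M [0.26 1.52 0.07] w 11.8 j6 1.21
```

Request:
{"op": "jog_arm", "data": {
  "commands": [
    [[1,0,0.5,0,-0.015,0,0],[1,0,0.5,0,-0.015,0,0],[1,0,0,0.5,-0.015,0,0],[1,0,0,0.5,-0.015,0,0],[1,0,0,0,0,0,0]]
  ]
}}

```text
time: 35.9
ee_pos: [547.3, 9.3, 124.4]
tool_rot: [[0.267, -0.963, -0.021], [-0.964, -0.267, -0.007], [0.001, 0.023, -1.0]]
force: [0.8, 2.3, 10.6]
grip_width: 11.7
```

```bash
python3 - <<'E'
from h import *
st()
E
```

```text
t 35.90 pos [547.3   9.3 124.4] yaw -1.300 tilt [-0.0215 -0.0069] F [ 0.8  2.3 10.6] M [0.44 0.24 0.04] w 11.7 j6 1.22
```

Rocking works (z=124.4). I'll continue.

Request:
{"op": "jog_arm", "data": {
  "commands": [
    [[1,0,0,1,0,0,0],[1,0,0,1,0,0,0],[1,0,0,1,0.01,0,0],[1,0,0,1,0.01,0,0],[1,0,0,0,0,0,0]]
  ]
}}

```text
time: 36.32
ee_pos: [545.5, 8.6, 117.8]
tool_rot: [[0.266, -0.964, -0.005], [-0.964, -0.266, -0.002], [0.001, 0.006, -1.0]]
force: [0.6, 0.8, 5.9]
grip_width: 11.5
```

```bash
python3 - <<'E'
from h import *
st()
E
```

```text
t 36.32 pos [545.5   8.6 117.8] yaw -1.301 tilt [-0.0052 -0.002 ] F [0.6 0.8 5.9] M [ 0.26 -0.18 -0.03] w 11.5 j6 1.21
```

Request:
{"op": "jog_arm", "data": {
  "commands": [
    [[1,0,0,-0.5,0.005,0,0.04],[1,0,0,0,0,0,0.06],[1,0,0,0,0,0,0.06],[1,0,0,0,0,0,0.06],[1,0,0,0,0,0,0.06],[1,0,0,0,0,0,0.04],[1,0,0,0,0,0,0],[1,0,0,0,0,0,0]]
  ]
}}

```text
time: 36.98
ee_pos: [545.0, 9.5, 117.7]
tool_rot: [[-0.048, -0.999, -0.003], [-0.999, 0.048, 0.001], [-0.001, 0.003, -1.0]]
force: [0.3, 4.6, 5.3]
grip_width: 11.7
```

```bash
python3 - <<'E'
from h import *
st()
E
```

```text
t 36.98 pos [545.    9.5 117.7] yaw -1.619 tilt [-0.0025  0.0007] F [0.3 4.6 5.3] M [ 0.73 -0.14  0.09] w 11.7 j6 1.53
```

Request:
{"op": "jog_arm", "data": {
  "commands": [
    [[1,-0.3,0,0,0,0,0.06],[1,-0.3,0,0,0,0,0.06],[1,-0.3,0,0,0,0,0.06],[1,0,0,0,0,0,0.06],[1,0,0,0,0,0,0.05],[1,0,0,0,0,0,0.03],[1,0,0,0,0,0,0],[1,0,0,0,0,0,0]]
  ]
}}

```text
time: 37.65
ee_pos: [545.3, 10.5, 117.7]
tool_rot: [[-0.36, -0.933, -0.002], [-0.933, 0.36, 0.001], [-0.0, 0.002, -1.0]]
force: [0.6, 4.4, 5.1]
grip_width: 11.6
```

```bash
python3 - <<'E'
from h import *
st(); S=sense(); p=S["ee_pos"]; R=S["tool_rot"]
im={n:np.mean([snapshot(n).astype(float) for _ in range(3)],0)[:,:,::-1].astype(np.uint8) for n in("scene","top")}
for n in im: cv2.imwrite(f"pics/raw_{n}7.png",im[n])
x0,y0,k=218,190,12
c=im["scene"][y0:y0+50,x0:x0+66].astype(float)
c=np.clip((c-25)*2,0,255).astype(np.uint8); c=cv2.resize(c,None,fx=k,fy=k,interpolation=cv2.INTER_CUBIC)
P=lambda v:((proj("scene",np.array(v))-[x0,y0]+.5)*k).round()
m=np.array([547.,8.6,110])
for nm,a,r in(("bar",-.65,52.5),("dbl",-1.5,52.5),("dot",0,52.5)): print(nm,P(m+[r*np.cos(.27+a),r*np.sin(.27+a),0]))
yaw=np.arctan2(R[1,0],R[0,0])+np.pi/2
for yw in (yaw-.05,yaw,yaw+.05):
    a=np.array([np.cos(yw),np.sin(yw),0]); print("fin yaw %.3f"%yw,"seam mid near",P(p-34*a+[0,0,-2.7]),"far",P(p+34*a+[0,0,-2.7]),P(p+41.5*a+[0,0,-2.7]))
cv2.imwrite("pics/v7.png",c)
E
```

```text
t 37.65 pos [545.3  10.5 117.7] yaw -1.939 tilt [-0.0022  0.0009] F [0.6 4.4 5.1] M [ 0.81 -0.14  0.25] w 11.6 j6 1.85
bar [587. 271.]
dbl [625. 376.]
dot [466. 224.]
fin yaw -0.418 seam mid near [236. 374.] far [509. 281.] [538. 271.]
fin yaw -0.368 seam mid near [241. 378.] far [504. 277.] [533. 267.]
fin yaw -0.318 seam mid near [245. 381.] far [500. 274.] [527. 263.]
```

View pics/v7.png

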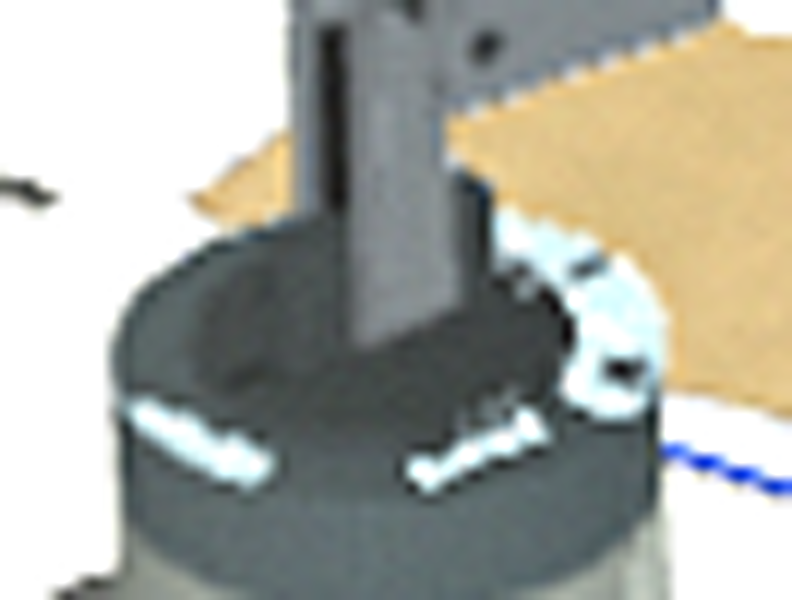

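The lid is seated flush. Its near seam at (240,375) matches the prediction (241,378) for fin yaw −0.37, and the bar is at (587,265). I'll run a numeric check of the angle.

```bash
python3 - <<'E'
from h import *
g=cv2.imread("pics/raw_scene7.png").astype(int).sum(2)//3
print(g[216:225,232:246])
U=lambda x,y:(x/12+218-.5,y/12+190-.5)
for m in ([547.6,8.3],[546.5,9.0]):
    m=np.array(m)
    s=atz("scene",U(240,375),115)[:2]; b=atz("scene",U(587,265),110)[:2]; d=atz("scene",U(625,369),110)[:2]
    f=lambda v:np.arctan2(*(v[::-1]))
    print("seam r %.1f fin yaw %.3f"%(np.hypot(*(s-m)),f(m-s)),"bar r %.1f ang %.3f"%(np.hypot(*(b-m)),f(b-m)),"dbl+.85: r %.1f %.3f"%(np.hypot(*(d-m)),f(d-m)+.85))
E
```

```text
[[ 75  73  68  60  61  62  61  63  62  62  64  65  63  63]
 [ 74  72  67  62  62  63  62  62  60  62  63  67  63  64]
 [ 74  69  65  61  62  63  62  64  60  63  64  64  61  64]
 [ 72  69  64  62  62  63  64  61  60  62  64  63  63  62]
 [ 74  73  66  61  64  60  58  55  57  61  64  65  62  58]
 [ 74  74  65  62  60  55  52  54  57  57  61  60  59  61]
 [ 70  72  71  65  60  57  59  64  61  60  62  59  61  61]
 [ 63  65  68  69  67  65  64  62  61  63  61  61  63  61]
 [116 111  85  69  69  66  64  64  64  61  61  62  60  59]]
seam r 36.6 fin yaw -0.428 bar r 53.2 ang -0.341 dbl+.85: r 51.5 -0.340
seam r 35.3 fin yaw -0.423 bar r 54.4 ang -0.347 dbl+.85: r 52.6 -0.326
```

Request:
{"op": "jog_arm", "data": {
  "commands": [
    [[1,-0.4,0.1,0,0,0,0.008],[1,-0.4,0.1,0,0,0,0.007],[1,0,0,0,0,0,0],[1,0,0,0,0,0,0],[1,0,0,0,0,0,0],[1,0,0,0,0,0,0],[1,0,0,0,0,0,0],[1,0,0,0,0,0,0]]
  ]
}}

```text
time: 38.62
ee_pos: [545.3, 10.7, 117.7]
tool_rot: [[-0.374, -0.927, -0.002], [-0.927, 0.374, -0.0], [0.001, 0.002, -1.0]]
force: [-0.8, 2.8, 5.2]
grip_width: 11.7
```

```bash
python3 - <<'E'
from h import *
st(); print(np.round(sense()["qvel"],3))
E
```

```text
t 38.62 pos [545.3  10.7 117.7] yaw -1.954 tilt [-0.0025 -0.0004] F [-0.8  2.8  5.2] M [ 0.47 -0.15  0.26] w 11.7 j6 1.87
[-0.002 -0.003  0.    -0.001 -0.    -0.   ]
```

```bash
python3 - <<'E'
from station import *
print(hand_in())
E
```

```text
the job is handed in; nothing more can be done
None
```

The job is handed in at 38.6 s of the 61 s. The cup is off the mill, and the lid is fully in and held at the single bar mark, not in the lock.

- **Cup:** I lifted it by the crossbar and set it on bare worktop at about (438, 140) mm. A picture afterwards showed it upright and clear of the mill and tubs.
- **Lid entry:** The first tries rested on the collar, because the position was about 1–2 mm off. I searched with light presses and then rocked the lid in. The tool tip ended at z = 117.7 mm, against about 117.7 mm expected when fully in, and the last picture shows the flange flush on the collar.
- **Lid turn:** I turned it clockwise 0.65 rad. The gripper's fin direction is −0.383 rad; my first fit of the marks put the bar at −0.38. I stayed well short of 0.95 rad, where the pawl first touches. The lid is still gripped at 50 N with a light push of about 5 N, and the joints were at rest when I handed in.

**Checks that disagreed:**
- A rougher reading of the last picture put the bar at about −0.34 rad.
- The lid's own seam mark read anywhere from −0.33 to −0.43 rad, depending on the pixel chosen. The fin is therefore on the bar only to about ±0.05 rad.
- The twist at the wrist was about 0.26 Nm, more than the 0.12 Nm the spring alone should give. That is probably friction and a small sideways load.

I did not touch the tubs or the stamp. I also took no picture of them, or of the lid, after the final small turn.

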